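# Pivot a box-section tube past the stop post into the jig bay

## Robot

A 6-joint arm with a two-finger parallel gripper is mounted at the origin on a cart in front of the work surface, level with it; the furniture and walls round the work are solid. World frame = base frame: x ahead of the robot, y to its left, z up, the work surface at z = 0. Lengths are in m, angles in rad, forces in N, time in s.
With the tool pointing down it reaches from about 0.35 to 0.775 m from the base axis. Payload 7.3 kg.
Tool frame: the origin (TCP) lies between the finger pads; the fingertips stand 14 mm ahead of it and the grasp point (between the pads) lies 5 mm behind it; z points along the fingers, y is the direction in which the jaws open and shut (so a half turn about z gives the same grasp; the last joint's range is limited). The gripper opens to 92 mm and grips with 3 to 60 N. Pads are 19 mm wide; open, the fingers measure 130 mm over their backs; the gripper's body (75 mm by 190 mm) begins 47 mm behind the grasp point.
Start: joints at [1.113, 0.342, 1.524, -0, 1.275, -0.146], TCP at [0.161, 0.5, 0.212] pointing down, gripper open.
Joint ranges: [-2.53, 2.53], [-0.77, 2.02], [0.04, 2.7], [-1, 4.14], [0.28, 2.66], [-3.11, 3.11]. Speed limits (rad/s): [2.57, 2.57, 3.14, 3.14, 3.14, 3.14].

## Interface

Orientations are given as [roll, pitch, yaw] about the fixed x, y, z axes, in that order (R = Rz(yaw) Ry(pitch) Rx(roll)).
In Python, from cell import robot gives the robot as it stands.
- The arm moves only by the shell command python3 -m creep 'ROWS' [FORCE]. ROWS is JSON, a list that holds one entry, the list of rows, each a list of 7 numbers: the shift along the tool's x, y, z in cm, then the turn, a rotation vector about the tool's x, y, z in degrees, then the gripper command: -1 is shut, 1 is fully open, values between are in proportion. In form: [[[tx, ty, tz, wx, wy, wz, gripper], ...]]. A call has 1 to 8 rows; each row is the pose to reach, as a shift and turn from the pose measured when the call began, along the tool's axes at that moment; what a row does not reach only later rows make up. A row lasts 1/10 s, in which the tool goes at most 50 mm and 8.59 degrees, less where a joint would pass 70% of its speed; a pose out of reach is approached as far as the arm can. A call with a gripper value outside its range is refused whole. The fingers move at their own pace and stop on an object; FORCE is the grip in N (left out, the last holds). Time passes only in rows, so rows that repeat a pose let the fingers close. It gives the time, the measured TCP pose, the force and the opening at its end, in the units of the state.
- robot.observe(): the state, without advancing time (a new reading comes with each control period).
- robot.read_camera(name): name is "scene" or "side" or "wrist"; returns the picture (384x512x3 uint8, red, green, blue); there is no depth.
- robot.camera_params(name): a dict with "camera_matrix" (3x3 intrinsics, pixels), "R" (3x3) and "t" (3): a world point X has camera coordinates R X + t. Camera axes: x right, y down, z forward; pixel columns grow to the right and rows downward; lengths in m; the calibration is good to about 2 mm. A picture is of the moment at which its call begins: read the wrist's pose just before it. camera_params takes no time and is no camera call; for the wrist camera it gives the pose at the moment of the call.
- robot.hand_in(): hands the job in, once; it reports no verdict.
Trained networks look in the newest picture that a camera, given by its name, has taken for a name from the list of things; names that differ only in an ending like _2 or _b are one class to them, and where a whole thing is asked for, a point or a joint stands for the part that bears it (a point fixed in the world has none). Each returns a list of dicts, best first, with "score" (0 to 1); they miss things now and then, are a little off and sometimes report something else, mostly with a low value. They report only what shows in the picture. A call takes as long as a camera call.
- robot.look_for(camera, label): "centre" ([x, y, z] in m, in the coordinates of the camera as it stood for that picture, good to about 4 mm: the middle of the surface that is visible of it).
- robot.masks_of(camera, label): "mask" (384x512 bool, what is visible of it).
The state is a dict: "time": time; "qpos": joint angles; "qvel": joint speeds; "joint_efforts": joint torques, N m; "tool_pos": TCP position; "tool_rot": TCP orientation; "contact_force": force on the tool from outside, world axes, zero at the start; "torque": the same for the moment, N m; "opening": finger opening in m.
Only numpy, scipy, OpenCV 4.12 (cv2) and the standard library are available. Lean on these libraries where they do the work, as an engineer would, in place of code of your own. Each camera call takes 0.05 s, during which the arm holds its last target.

## Task

Push the aluminium tube into the plywood jig bay: with the fingertips, work its right-hand end in behind the steel stop post first while the left-hand end is still outside, then swing the left-hand end in, until the tube lies flush along the back strip of the bay. Only push it: do not pinch it or lift it off the bench. Leave the other loose things on the bench where they are.

Things in the scene. Friction and masses are not known exactly. Their poses are not given: they have to be found in the camera images.
- bay: Fixed three-sided bay of plywood strips, 10 mm thick and 30 mm high, standing on the bench with no floor of its own. Origin: centre of the inside, at bench level. Its x axis points into the bay (away from the robot), y to the left along it. Inside it is 60 mm deep (x from -0.030 at the open mouth to +0.030 at the face of the back strip) and 230 mm long (end strips' inner faces at y = +0.115 and -0.115, end strips reach from the mouth to the back strip)
- post: Fixed upright steel stop post, 16 mm diameter, 40 mm high, on the line of the bay's mouth in its right-hand part (its axis 5 to 7 cm right of the bay's middle). Origin: centre of its foot. The opening between it and the left end strip is shorter than the tube. Its axes are parallel to the bay's
- tube: Loose straight aluminium box-section tube, 200 mm long, 20 x 20 mm section, black plugs flush in both ends, 0.09 to 0.19 kg, lying flat in front of the bay's mouth. Origin: centre of its underside; y runs along its length (towards the left-hand end), x across it (towards the bay), z up. It slides on the bench with ordinary friction and can be pushed at any side or end
- tube_right_end (a point): Middle of the face of the tube's right-hand end (the end at -y of the tube, nearer the post), 10 mm above its underside
- tube_left_end (a point): Middle of the face of the tube's left-hand end (the end at +y of the tube), 10 mm above its underside
- tube_near_wall: Long side wall of the tube that faces the robot, 192 x 18 mm, part of the tube. Origin: middle of the wall, 8.5 mm from the tube's centre line
- tube_far_wall: Long side wall of the tube that faces the bay, part of the tube. Origin: middle of the wall, 8.5 mm from the tube's centre line
- tape_black: Loose roll of black insulating tape lying flat, 62 mm diameter, 19 mm high, in front of the bay at the right, beyond the tube's right-hand end; leave alone. Origin: centre of its underside
- flux_tin: Loose round tin with a green lid, 52 mm diameter, 23 mm high, just left of the bay's left end strip; leave alone. Origin: centre of its underside
- glue_bottle: Loose small brown dropper bottle, 33 mm diameter, 102 mm high, standing behind the bay to the right; leave alone. Origin: centre of its underside

How it is judged:
On the way:
1. the tube's right-hand end is inside the bay, behind and past the post, while its left-hand end is still outside the mouth (x of tube_right_end in the frame of bay above -0.015 m and y of tube_right_end in the frame of post below -0.004 m and x of tube_left_end in the frame of bay below -0.03 m), for 0.1 s.
At the end, for the whole second after the job is handed in: The tube lies flat on the bench inside the bay, at rest, both ends within 5 mm of touching the back strip and within 0.05 rad of parallel to it (x of tube_right_end in the frame of bay between 0.015 and 0.025 m and x of tube_left_end in the frame of bay between 0.015 and 0.025 m and angle between the y axis of tube and the y axis of bay, either way round below 0.05 rad and height (world z) of tube below 0.004 m and angle between tube's own z axis and vertical below 0.05 rad and linear speed of tube below 0.01 m/s).
It fails at once if the tube is lifted or tipped off the bench (8 mm or 0.15 rad) (height (world z) of tube above 0.008 m or angle between tube's own z axis and vertical above 0.15 rad).
It fails at once if the tube is pinched: the fingers press on both of its long side walls at once (contact force between the fingers and tube_near_wall above 1.5 N and contact force between the fingers and tube_far_wall above 1.5 N).
It fails at once if one of the other loose things is moved more than 20 mm (distance of any of tape_black, flux_tin, glue_bottle from where it was at the start of the episode above 0.02 m).
It also fails if it takes over 61 s, if anything falls off the work surface, if the arm or the gripper's body presses on something with over 40 N, if the wrist force passes 120 N, or if a joint passes its speed limit or range.

## Working session

There is one attempt and no reset: what is moved stays moved. The work goes in short steps, Python scripts to look and compute and a shell command to move; the robot and the scene stay as the last step left them, time stands still between calls to the robot, and variables do not carry over. Pictures are saved under pics/ and viewed, and the job is handed in when it is done.

```bash
ls; mkdir -p pics; python3 - <<'E'
from cell import robot
import cv2,numpy as np
s=robot.observe()
print({k:np.round(v,3).tolist() for k,v in s.items()})
for c in ["scene","side","wrist"]:
    im=robot.read_camera(c); cv2.imwrite(f"pics/{c}0.png",im[:,:,::-1])
    p=robot.camera_params(c); R,t=np.array(p["R"]),np.array(p["t"])
    print(c,np.round(-R.T@t,3),np.round(R[2],2))
    for l in ["bay","post","tube","tape_black","flux_tin","glue_bottle"]:
        for d in robot.look_for(c,l)[:2]:
            print(l,round(d["score"],2),np.round(R.T@(np.array(d["centre"])-t),3))
print(robot.observe()["time"])
E
```

```text
pics
{'time': 0.0, 'qpos': [1.113, 0.343, 1.525, -0.0, 1.275, -0.146], 'qvel': [-0.002, -0.001, -0.001, 0.0, -0.0, -0.0], 'joint_efforts': [0.001, -43.123, -24.423, 0.072, 0.056, -0.0], 'tool_pos': [0.161, 0.499, 0.211], 'tool_rot': [-3.14, -0.0, 2.83], 'contact_force': [-0.302, -0.015, 0.334], 'torque': [0.011, 0.013, 0.002], 'opening': 0.092}
scene [-0.146 -0.456  0.778] [ 0.62  0.45 -0.64]
bay 0.83 [0.573 0.041 0.023]
post 0.68 [ 0.508 -0.014  0.029]
tube 0.67 [0.458 0.117 0.022]
tape_black 0.81 [ 0.45  -0.065  0.022]
tape_black 0.72 [0.456 0.117 0.021]
flux_tin 0.6 [0.54  0.214 0.022]
glue_bottle 0.84 [ 0.619 -0.128  0.052]
side [ 0.493 -0.622  0.544] [ 0.08  0.81 -0.59]
bay 0.96 [ 0.565 -0.028  0.027]
post 0.69 [ 0.515 -0.016  0.027]
tube 0.97 [0.464 0.101 0.019]
tape_black 0.76 [ 0.461 -0.066  0.019]
tape_black 0.45 [0.463 0.102 0.016]
flux_tin 0.54 [0.541 0.212 0.025]
flux_tin 0.54 [ 0.461 -0.071  0.021]
glue_bottle 0.89 [ 0.626 -0.134  0.052]
wrist [0.093 0.523 0.384] [ 0.26 -0.08 -0.96]
1.05
```

View pics/scene0.png

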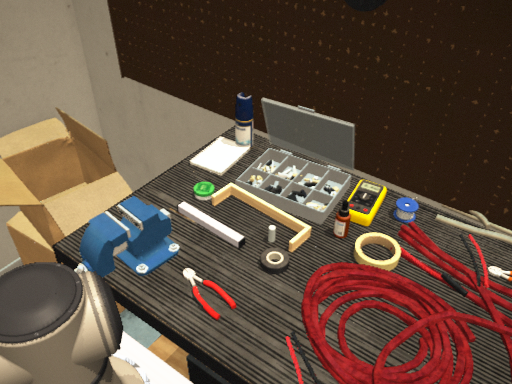

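View pics/side0.png

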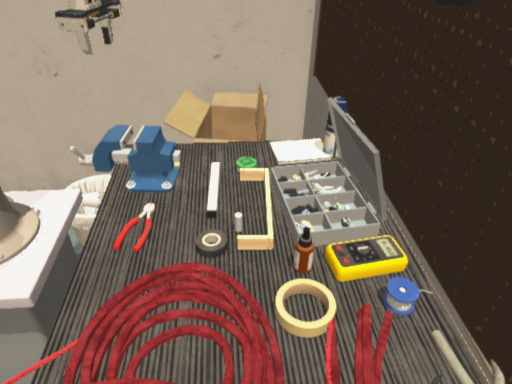

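The scene view shows the tube (180–244, 205–245), the bay (212–310, 185–248), the post at (271, 233) and the tape at (274, 260). The side view agrees. Next I fit the poses to the masks.

```bash
cat > fit.py <<'E'
from cell import robot
import cv2,numpy as np
from scipy.optimize import minimize
def box(x0,x1,y0,y1,z0,z1):
    return np.array([[x,y,z] for x in (x0,x1) for y in (y0,y1) for z in (z0,z1)])
def cyl(r,h):
    a=np.linspace(0,2*np.pi,24,endpoint=False)
    return np.array([[r*np.cos(t),r*np.sin(t),z] for t in a for z in (0,h)])
M={"tube":[box(-.01,.01,-.1,.1,0,.02)],
"bay":[box(.03,.04,-.125,.125,0,.03),box(-.03,.03,.115,.125,0,.03),box(-.03,.03,-.125,-.115,0,.03)],
"post":[cyl(.008,.04)],"tape_black":[cyl(.031,.019)],"flux_tin":[cyl(.026,.023)],"glue_bottle":[cyl(.0165,.07)]}
def proj(P,p):
    c=np.array(p["R"])@P.T+np.array(p["t"])[:,None]; u=np.array(p["camera_matrix"])@c
    return (u[:2]/u[2]).T
S=4
def render(name,q,p):
    c,s=np.cos(q[2]),np.sin(q[2]); Rz=np.array([[c,-s,0],[s,c,0],[0,0,1]])
    m=np.zeros((384*S,512*S),np.uint8)
    for b in M[name]:
        u=proj(b@Rz.T+[q[0],q[1],0],p)
        h=cv2.convexHull(((u+.5)*S*16-8).round().astype(np.int32))
        cv2.fillConvexPoly(m,h,1,shift=4)
    return cv2.resize(m.astype(np.float32),(512,384),interpolation=cv2.INTER_AREA)
def fit(name,q0,masks,params,yaw=True):
    bl=[cv2.GaussianBlur(m.astype(np.float32),(0,0),1.) for m in masks]
    def f(v):
        q=[q0[0]+v[0]*.01,q0[1]+v[1]*.01,q0[2]+(v[2]*.1 if yaw else 0)]
        return sum(((cv2.GaussianBlur(render(name,q,p),(0,0),1.)-b)**2).sum()/max(b.sum(),1) for p,b in zip(params,bl))
    n=3 if yaw else 2
    best=None
    for sc in (1.,.3):
        x0=np.zeros(n) if best is None else best.x
        r=minimize(f,x0,method="Nelder-Mead",options=dict(initial_simplex=np.vstack([x0]+[x0+sc*e for e in np.eye(n)]),xatol=.005,fatol=1e-5))
        best=r
    v=best.x
    return np.array([q0[0]+v[0]*.01,q0[1]+v[1]*.01,q0[2]+(v[2]*.1 if yaw else 0)]),best.fun
def mask(c,l,near=None):
    d=robot.masks_of(c,l)
    return (d[0]["score"],np.array(d[0]["mask"])) if d else (0,None)
def ends(q):
    y=np.array([-np.sin(q[2]),np.cos(q[2])]); return q[:2]-.1*y,q[:2]+.1*y
def inbay(P,b):
    c,s=np.cos(b[2]),np.sin(b[2]); return np.array([[c,s],[-s,c]])@(np.asarray(P)-b[:2])
E
python3 - <<'E'
from fit import *
G={"tube":[.46,.112,0.],"bay":[.54,.04,0.],"post":[.51,-.015,0.],"tape_black":[.455,-.066,0],"flux_tin":[.54,.212,0],"glue_bottle":[.623,-.13,0]}
ims={}
for c in ["scene","side"]: ims[c]=robot.read_camera(c)[:,:,::-1].copy()
P={c:robot.camera_params(c) for c in ims}
for l,q in G.items():
    ms=[];ps=[];cs=[]
    for c in ims:
        sc,m=mask(c,l)
        if m is not None: 
            ys,xs=np.nonzero(m); print(l,c,round(sc,2),m.sum(),xs.min(),xs.max(),ys.min(),ys.max())
            ms.append(m);ps.append(P[c]);cs.append(c)
    y=l in("tube","bay")
    for i in range(len(ms)):
        print("  ",cs[i],*fit(l,q,[ms[i]],[ps[i]],y))
    qq,f=fit(l,q,ms,ps,y); print("  both",qq,f)
    for c in ims:
        r=(render(l,qq,P[c])>.5).astype(np.uint8)
        ct,_=cv2.findContours(r,cv2.RETR_LIST,cv2.CHAIN_APPROX_NONE); cv2.drawContours(ims[c],ct,-1,(255,0,255),1)
a=cv2.resize(ims["scene"][160:290,150:360],None,fx=3.5,fy=3.5); cv2.imwrite("pics/ov_scene.png",a)
a=cv2.resize(ims["side"][140:290,180:340],None,fx=3.5,fy=3.5); cv2.imwrite("pics/ov_side.png",a)
E
```

```text
tube scene 0.58 874 177 244 202 246
tube side 0.63 553 206 219 161 217
   scene [ 0.4645317   0.12808525 -0.04590982] 0.009462193585932255
   side [ 0.46430762  0.12993784 -0.0466437 ] 0.00792115181684494
  both [ 0.46456783  0.1291033  -0.04930065] 0.020363913848996162
bay scene 0.81 1355 212 310 183 251
bay side 0.7 1264 236 273 167 249
   scene [ 0.54873354  0.05169548 -0.0776304 ] 0.0259439405053854
   side [ 0.54904282  0.05388348 -0.06744764] 0.013829571194946766
  both [ 0.54900605  0.05253067 -0.07069855] 0.04526013880968094
post scene 0.6 111 268 274 225 242
post side 0.65 125 234 241 212 230
   scene [ 0.51387636 -0.01251347  0.        ] 0.012380799278616905
   side [ 0.51544328 -0.00841761  0.        ] 0.03632014989852905
  both [ 0.51518984 -0.01147659  0.        ] 0.07892768830060959
tape_black scene 0.72 600 260 288 247 273
tape_black side 0.97 758 195 227 229 256
   scene [ 0.46034013 -0.0590761   0.        ] 0.02720734290778637
   side [ 0.46054182 -0.05747932  0.        ] 0.002707111183553934
  both [ 0.46046707 -0.05839044  0.        ] 0.03405914828181267
flux_tin scene 0.68 292 194 213 182 199
flux_tin side 0.46 210 236 256 156 169
   scene [0.54764982 0.2205606  0.        ] 0.07525119930505753
   side [0.54683565 0.23404721 0.        ] 0.31822481751441956
  both [0.54732294 0.22267349 0.        ] 0.46076053380966187
glue_bottle scene 0.66 456 333 349 200 237
glue_bottle side 0.64 759 293 314 226 273
   scene [ 0.63120882 -0.12598635  0.        ] 0.060441263020038605
   side [ 0.63060541 -0.12314805  0.        ] 0.08222433924674988
  both [ 0.63021614 -0.12581436  0.        ] 0.15216735005378723
```

View pics/ov_scene.png

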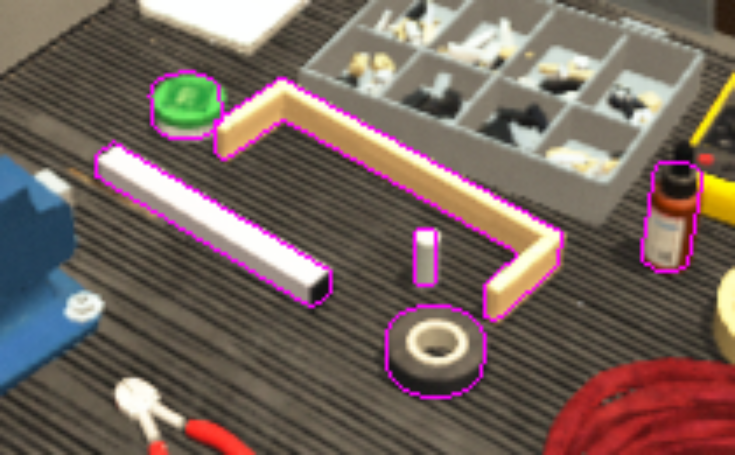

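View pics/ov_side.png

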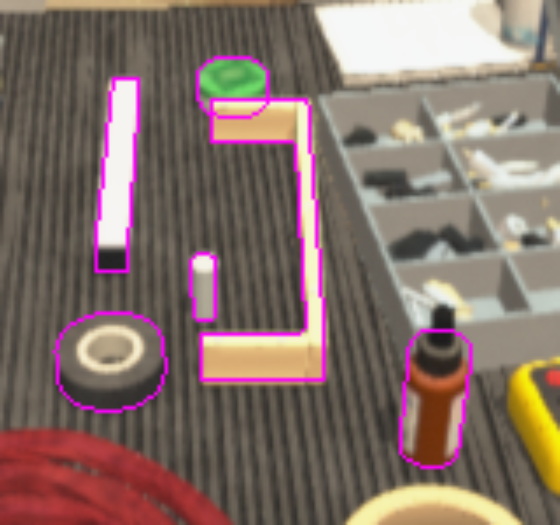

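View pics/wrist0.png

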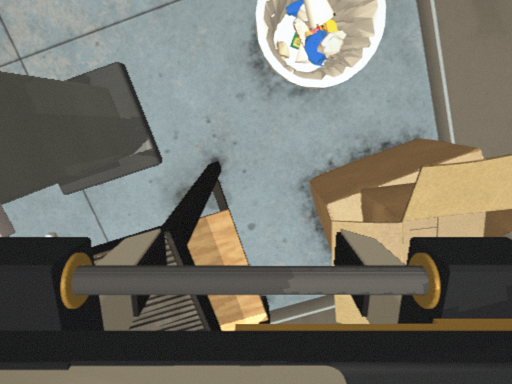

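```bash
python3 - <<'E'
from fit import *
def g(c,u,v,z=0):
    p=robot.camera_params(c); R,t=np.array(p["R"]),np.array(p["t"])
    d=R.T@np.linalg.solve(np.array(p["camera_matrix"]),[u,v,1]); o=-R.T@t
    return np.round(o+d*(z-o[2])/d[2],3)
for c,pts in {"scene":[(141,271),(179,250),(172,243),(168,205),(104,277)],"side":[(130,190),(177,190),(180,152),(165,128),(135,188),(188,272)]}.items():
    for q in pts: print(c,q,g(c,*q),g(c,*q,.1))
E
```

```text
scene (141, 271) [0.271 0.152 0.   ] [0.217 0.074 0.1  ]
scene (179, 250) [0.365 0.131 0.   ] [0.299 0.056 0.1  ]
scene (172, 243) [0.371 0.159 0.   ] [0.305 0.08  0.1  ]
scene (168, 205) [ 0.461  0.26  -0.   ] [0.383 0.168 0.1  ]
scene (104, 277) [0.213 0.201 0.   ] [0.167 0.117 0.1  ]
side (130, 190) [0.267 0.144 0.   ] [0.309 0.003 0.1  ]
side (177, 190) [0.378 0.137 0.   ] [ 0.399 -0.003  0.1  ]
side (180, 152) [0.372 0.315 0.   ] [0.394 0.143 0.1  ]
side (165, 128) [0.316 0.462 0.   ] [0.349 0.263 0.1  ]
side (135, 188) [0.278 0.151 0.   ] [0.317 0.009 0.1  ]
side (188, 272) [ 0.418 -0.123  0.   ] [ 0.432 -0.215  0.1  ]
```

```bash
cat > go.py <<'E'
import sys
from fit import *
from scipy.spatial.transform import Rotation as Ro
B=np.array([.549,.0525,-.0705])
def rows(x,y,z,psi):
    s=robot.observe(); R=Ro.from_euler("xyz",s["tool_rot"])
    d=R.inv().apply(np.array([x,y,z])-s["tool_pos"])*100
    r=(R.inv()*Ro.from_euler("xyz",[np.pi,0,psi])).as_rotvec(degrees=True)
    print("t",round(s["time"],2),"tcp",np.round(s["tool_pos"],4),np.round(s["tool_rot"],3),"->",np.round(d,2),np.round(r,1),"rows>=",max(np.linalg.norm(d)/5,np.linalg.norm(r)/8.59).round(1))
    print("F",np.round(s["contact_force"],2),"open",round(s["opening"],4),"q",np.round(s["qpos"],2))
def b2w(p):
    c,s=np.cos(B[2]),np.sin(B[2]); return B[:2]+np.array([[c,-s],[s,c]])@np.asarray(p)
def look(q0,cams=("scene","side"),tag=None):
    ms=[];ps=[];
    for c in cams:
        im=robot.read_camera(c); 
        if tag: cv2.imwrite(f"pics/{tag}_{c}.png",cv2.resize(im[130:300,150:370] if c=="scene" else im[130:290,150:350],None,fx=3,fy=3)[:,:,::-1])
        sc,m=mask(c,"tube"); p=robot.camera_params(c)
        if m is None: print(c,"none"); continue
        q,f=fit("tube",q0,[m],[p]); print(c,round(sc,2),m.sum(),np.round(q,4),round(f,4))
        ms.append(m);ps.append(p)
    q,f=fit("tube",q0,ms,ps)
    r,l=ends(q)
    print("tube w",np.round(q,4),"f",round(f,4),"| B: ctr",np.round(inbay(q[:2],B),4),"th",round(q[2]-B[2],3),"R",np.round(inbay(r,B),4),"L",np.round(inbay(l,B),4), "t",round(robot.observe()["time"],2))
    return q
E
python3 -c "
from go import *
rows(.405,.089,.211,1.70)"
```

```text
t 1.75 tcp [0.1611 0.4997 0.2119] [3.142 0.    2.83 ] -> [-35.82 -31.61   0.09] [ 0.  -0.  64.7] rows>= 9.6
F [0.63 0.07 0.52] open 0.0914 q [ 1.11  0.34  1.52 -0.    1.28 -0.15]
```

```bash
python3 -m creep '[[[-35.8,-31.6,0,0,0,64.7,-1],[-35.8,-31.6,0,0,0,64.7,-1],[-35.8,-31.6,0,0,0,64.7,-1],[-35.8,-31.6,0,0,0,64.7,-1],[-35.8,-31.6,0,0,0,64.7,-1],[-35.8,-31.6,0,0,0,64.7,-1],[-35.8,-31.6,0,0,0,64.7,-1],[-35.8,-31.6,0,0,0,64.7,-1]]]'
python3 -c "
from go import *
rows(.405,.089,.021,1.70)"
```

```text
time: 2.55
tool_pos: [0.366, 0.1539, 0.2123]
tool_rot: [3.14, -0.0, 1.695]
contact_force: [0.9, 0.6, -0.5]
opening: 0.0324
t 2.55 tcp [0.366  0.1539 0.2123] [ 3.14  -0.     1.695] -> [-6.93  3.04 19.13] [ 0.1 -0.  -0.3] rows>= 4.1
F [ 0.91  0.63 -0.51] open 0.0324 q [0.2  0.1  1.84 0.   1.2  0.08]
```

```bash
python3 -m creep '[[[-6.9,3.0,0,0,0,0,-1],[-6.9,3.0,0,0,0,0,-1],[-6.9,3.0,5,0,0,0,-1],[-6.9,3.0,10,0,0,0,-1],[-6.9,3.0,15,0,0,0,-1],[-6.9,3.0,19.1,0,0,0,-1],[-6.9,3.0,19.1,0,0,0,-1]]]'
python3 -c "
from go import *
rows(.43,.089,.021,1.70)
im=robot.read_camera('wrist'); cv2.imwrite('pics/w1.png',im[:,:,::-1])
look([.4646,.129,-.049],tag='a')
print(b2w([-.0911,.176]))"
```

```text
time: 3.25
tool_pos: [0.4008, 0.089, 0.0175]
tool_rot: [-3.132, -0.001, 1.695]
contact_force: [-0.5, -0.3, -0.2]
opening: 0.0002
t 3.25 tcp [0.4008 0.089  0.0175] [-3.132e+00 -1.000e-03  1.695e+00] -> [-0.36  2.89 -0.38] [-0.5 -0.1 -0.3] rows>= 0.6
F [-0.49 -0.27 -0.2 ] open 0.0002 q [ 0.03  0.44  2.06  0.    0.66 -0.09]
scene 0.67 437 [ 0.4715  0.1229 -0.1825] 0.9068
side 0.94 527 [ 0.4642  0.1283 -0.0473] 0.0128
tube w [ 0.4643  0.125  -0.0537] f 0.9738 | B: ctr [-0.0896  0.0664] th 0.017 R [-0.088  -0.0336] L [-0.0913  0.1664] t 3.5
[0.47052403 0.23448003]
```

View pics/a_side.png

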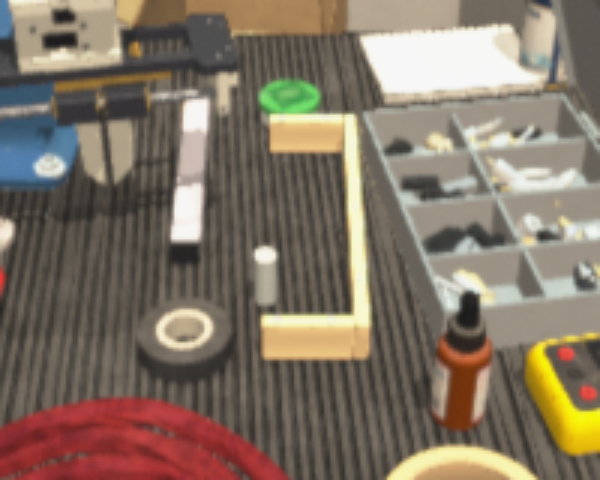

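View pics/a_scene.png

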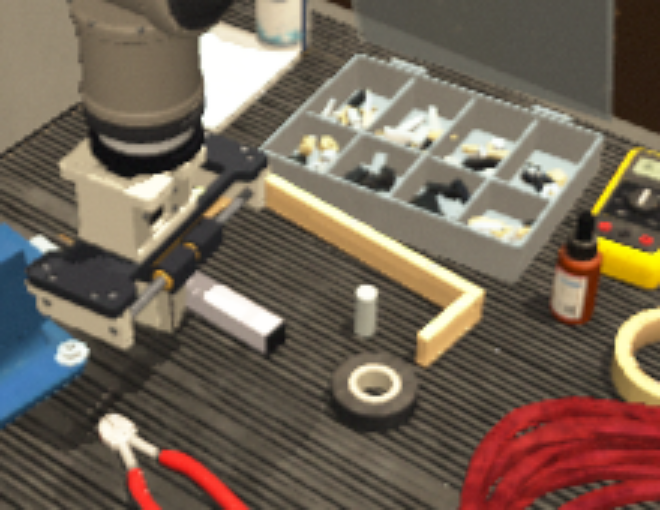

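View pics/w1.png

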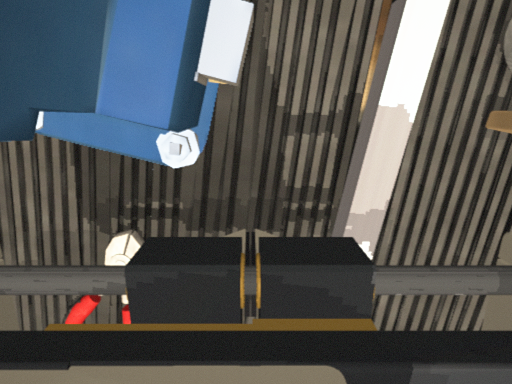

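```bash
python3 -m creep '[[[0,2.5,-0.3,0.5,0,0,-1],[0,3.2,-0.3,0.5,0,0,-1],[0,3.9,-0.3,0.5,0,0,-1],[0,4.5,-0.3,0.5,0,0,-1],[0,5.1,-0.3,0.5,0,0,-1],[0,5.7,-0.3,0.5,0,0,-1],[0,5.7,-0.3,0.5,0,0,-1]]]'
python3 -c "
from go import *
look([.4646,.129,-.0],cams=('side',),tag='b')
rows(.48,.089,.021,1.70)
"
```

```text
time: 4.2
tool_pos: [0.4636, 0.0966, 0.0268]
tool_rot: [-3.139, 0.0, 1.696]
contact_force: [-0.5, 0.3, -0.4]
opening: 0.0003
side 0.73 316 [ 0.4641  0.1273 -0.0305] 0.5903
tube w [ 0.4641  0.1273 -0.0305] f 0.5903 | B: ctr [-0.09    0.0686] th 0.04 R [-0.086  -0.0313] L [-0.094   0.1685] t 4.3
t 4.3 tcp [0.4626 0.0965 0.0266] [-3.138  0.     1.696] -> [-0.96  1.63  0.56] [-0.2  0.  -0.2] rows>= 0.4
F [-0.56  0.11  0.34] open 0.0002 q [ 0.04  0.5   1.89 -0.    0.76 -0.08]
```

View pics/b_side.png

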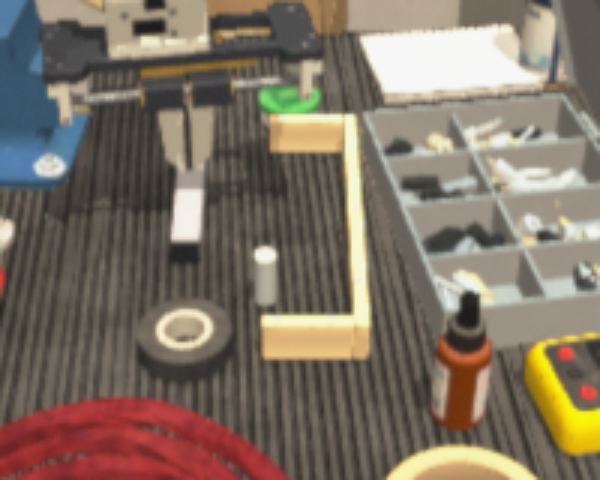

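```bash
python3 -c "
from go import *
s=robot.observe();p=s['tool_pos'];print(s)
P=robot.camera_params('side')
for z in (0,.0128,.02,.0268,.075): print(z,(proj(np.array([[p[0],p[1],z]]),P)-[150,130])*3)
im=robot.read_camera('wrist'); cv2.imwrite('pics/w2.png',im[:,:,::-1])
im=robot.read_camera('side'); cv2.imwrite('pics/s2.png',cv2.resize(im[130:230,180:280],None,fx=6,fy=6,interpolation=cv2.INTER_CUBIC)[:,:,::-1])
im=robot.read_camera('scene'); cv2.imwrite('pics/c2.png',cv2.resize(im[170:270,160:300],None,fx=5,fy=5,interpolation=cv2.INTER_CUBIC)[:,:,::-1])
"
```

```text
{'time': 4.3, 'qpos': array([ 4.35933323e-02,  4.97019506e-01,  1.88978444e+00, -5.32363944e-04,
        7.58330504e-01, -8.08747326e-02]), 'qvel': array([ 0.00030317, -0.00236536,  0.00822957,  0.00049143,  0.00137007,
        0.00063128]), 'joint_efforts': array([-3.49776819e-02, -4.23074305e+01, -1.61145669e+01,  5.33212780e-02,
        2.12156744e-02,  2.09778846e-03]), 'tool_pos': array([0.46261968, 0.09653058, 0.02660915]), 'tool_rot': array([-3.13803290e+00,  7.74139656e-05,  1.69565167e+00]), 'contact_force': array([-0.56487925,  0.10690707,  0.33799016]), 'torque': array([-0.1086111 ,  0.02755309, -0.01761673]), 'opening': 0.0001866405138421914}
0 [[188.72608193 206.55708401]]
0.0128 [[187.8953765  193.18445056]]
0.02 [[187.42190592 185.56255666]]
0.0268 [[186.97056799 178.29695261]]
0.075 [[183.65024916 124.84670983]]
```

View pics/s2.png

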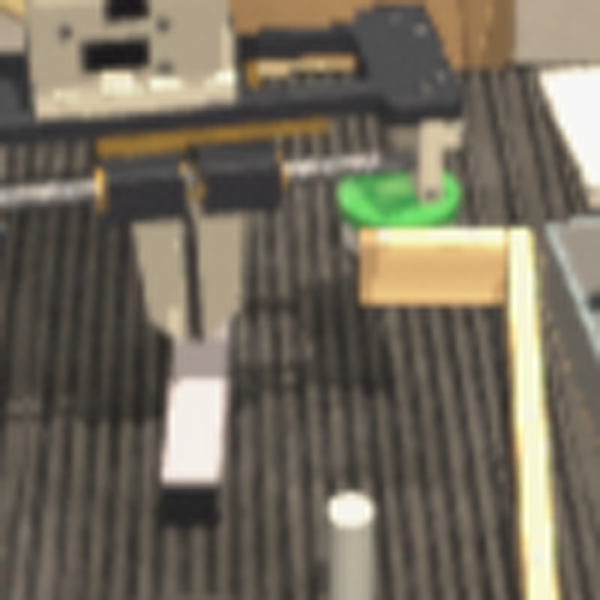

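View pics/c2.png

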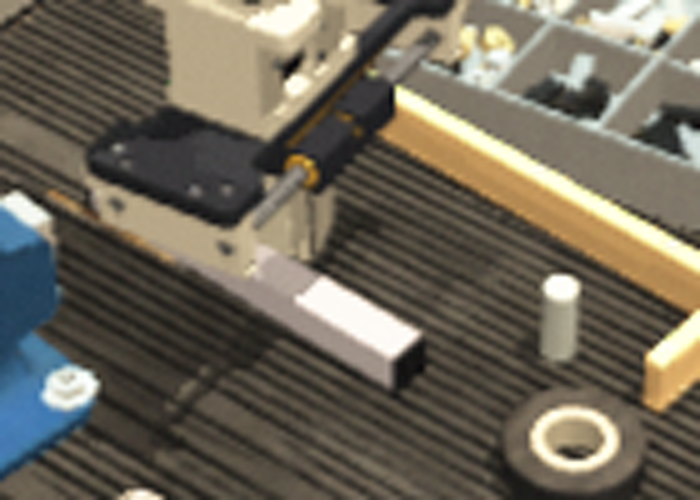

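View pics/w2.png

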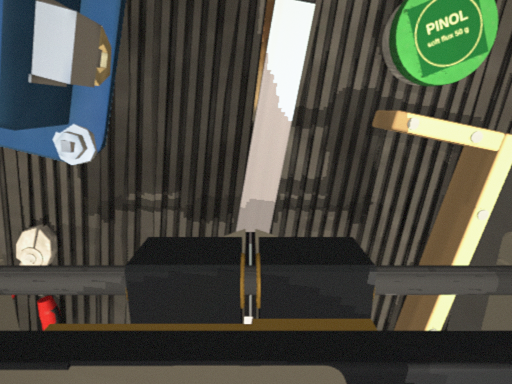

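The images show that the tapered fingertips rode up over the tube: the TCP is 6 mm higher than commanded and the tube has hardly moved. I'm lifting off to look again.

```bash
python3 -m creep '[[[0,0,-2,0,0,0,-1],[0,0,-5,0,0,0,-1],[0,0,-10,0,0,0,-1],[0,0,-15,0,0,0,-1],[0,0,-15,0,0,0,-1]]]'
python3 -c "
from go import *
rows(.43,.05,.019,1.70)
im=robot.read_camera('wrist'); cv2.imwrite('pics/w3.png',im[:,:,::-1])
look([.4646,.129,-.049],tag='c')
P=robot.camera_params('wrist')
q=[.4646,.129,-.049]
m=render('tube',q,P); print(m.sum())
"
```

```text
time: 4.95
tool_pos: [0.4665, 0.0968, 0.1831]
tool_rot: [3.133, 0.001, 1.696]
contact_force: [0.2, -0.1, 0.2]
opening: 0.0007
t 4.95 tcp [0.4665 0.0968 0.1831] [3.133e+00 1.000e-03 1.696e+00] -> [-4.17 -4.35 16.37] [ 0.5  0.1 -0.2] rows>= 3.5
F [ 0.19 -0.1   0.17] open 0.0007 q [ 0.04  0.28  1.71 -0.    1.15 -0.08]
scene 0.9 913 [ 0.4636  0.1285 -0.0427] 0.0041
side 0.92 556 [ 0.4645  0.1326 -0.0514] 0.0092
tube w [ 0.4643  0.13   -0.0488] f 0.0196 | B: ctr [-0.0899  0.0714] th 0.022 R [-0.0878 -0.0286] L [-0.0921  0.1713] t 5.2
3870.8125
```

View pics/w3.png

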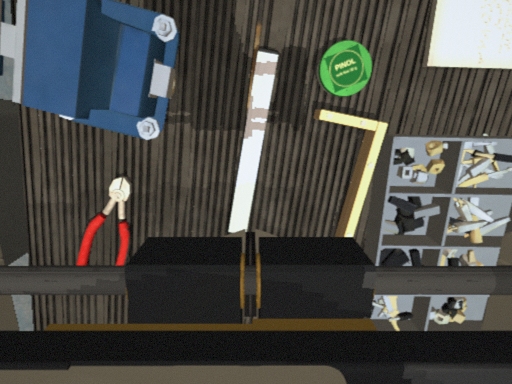

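View pics/c_side.png

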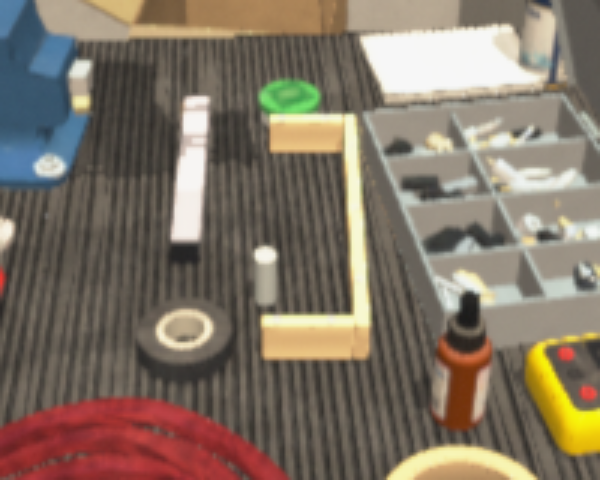

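```bash
python3 -c "
from go import *
for c,o in (('side',(150,130)),('scene',(150,130))):
  P=robot.camera_params(c)
  for z in (-.01,.0035,.0175,.03,.04): print(c,z,((proj(np.array([[.4008,.089-.0095,z]]),P)-o)*3).round(0))
a=cv2.imread('pics/a_side.png')[60:260,20:260]; cv2.imwrite('pics/a1.png',cv2.resize(a,None,fx=3,fy=3))
a=cv2.imread('pics/a_scene.png')[180:400,80:320]; cv2.imwrite('pics/a2.png',cv2.resize(a,None,fx=2.7,fy=2.7))
"
```

```text
side -0.01 [[107. 234.]]
side 0.0035 [[106. 220.]]
side 0.0175 [[104. 205.]]
side 0.03 [[102. 191.]]
side 0.04 [[101. 180.]]
scene -0.01 [[173. 372.]]
scene 0.0035 [[172. 359.]]
scene 0.0175 [[171. 346.]]
scene 0.03 [[170. 334.]]
scene 0.04 [[169. 324.]]
```

View pics/a1.png

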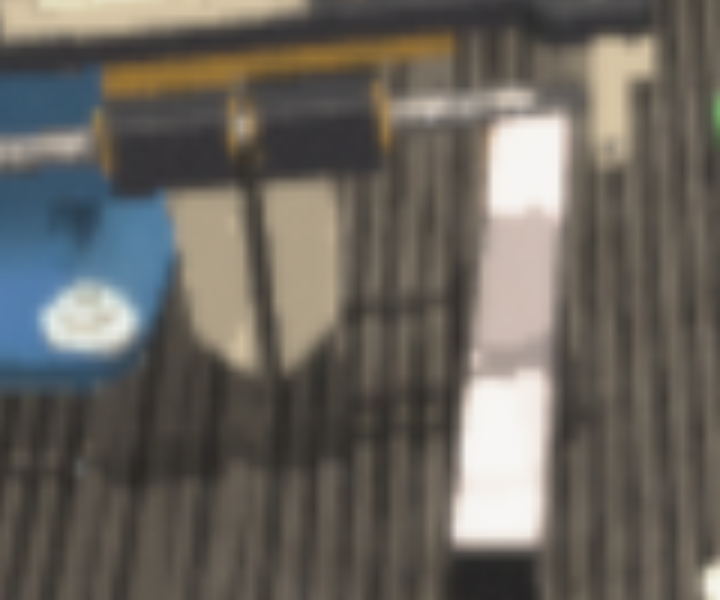

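View pics/a2.png

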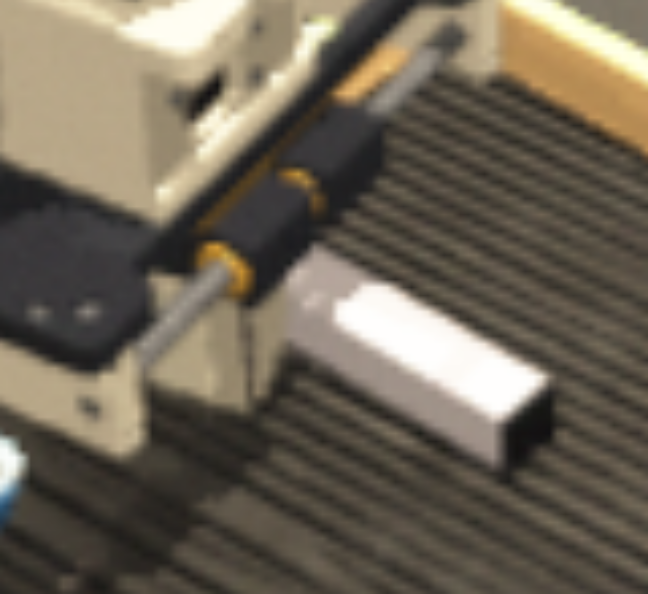

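```bash
python3 -c "
from go import *
def g(c,u,v,z):
    p=robot.camera_params(c); R,t=np.array(p['R']),np.array(p['t'])
    d=R.T@np.linalg.solve(np.array(p['camera_matrix']),[u,v,1]); o=-R.T@t
    return np.round((o+d*(z-o[2])/d[2])[:2],3)
for z in (.0,.03,.05,.07,.09,.11): print(z,g('scene',170.6,212,z),g('scene',164,208.5,z),'side',g('side',181,150.5,z),g('side',180.5,164,z),'wrist',g('wrist',177,65,z),g('wrist',172,98,z))
# tcp bias check from wrist: tube fit in w3
P=robot.camera_params('wrist'); print('wrist cam',-np.array(P['R']).T@P['t'])
m=render('tube',[.4643,.13,-.0488],P)>.5; ys,xs=np.nonzero(m); 
im=cv2.imread('pics/w3.png'); ct,_=cv2.findContours(m.astype(np.uint8),0,1); cv2.drawContours(im,ct,-1,(255,0,255),1)
m=render('bay',B,P)>.5;ct,_=cv2.findContours(m.astype(np.uint8),0,1); cv2.drawContours(im,ct,-1,(255,0,255),1)
cv2.imwrite('pics/w3o.png',im)
"
```

```text
0.0 [0.446 0.237] [0.445 0.259] side [0.374 0.323] [0.378 0.253] wrist [0.373 0.203] [0.37 0.17]
0.03 [0.423 0.21 ] [0.422 0.231] side [0.381 0.271] [0.384 0.205] wrist [0.38 0.2 ] [0.377 0.17 ]
0.05 [0.408 0.192] [0.407 0.213] side [0.385 0.236] [0.388 0.172] wrist [0.385 0.198] [0.382 0.17 ]
0.07 [0.392 0.174] [0.392 0.194] side [0.389 0.201] [0.392 0.14 ] wrist [0.389 0.196] [0.387 0.17 ]
0.09 [0.377 0.157] [0.377 0.176] side [0.394 0.167] [0.397 0.108] wrist [0.394 0.194] [0.392 0.17 ]
0.11 [0.362 0.139] [0.362 0.158] side [0.398 0.132] [0.401 0.076] wrist [0.399 0.192] [0.397 0.17 ]
wrist cam [0.45487092 0.16982003 0.34763526]
```

View pics/w3o.png

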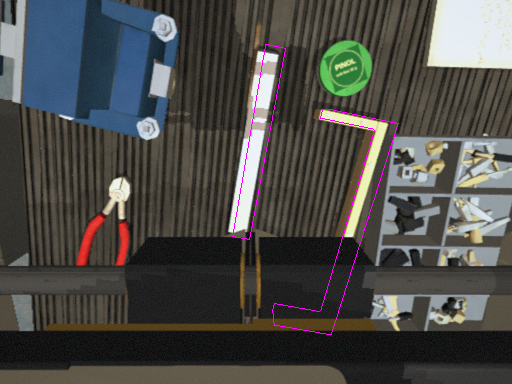

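```bash
cat > bias.py <<'E'
from go import *
def bias(tubeq,verbose=True):
    s=robot.observe(); robot.read_camera('wrist'); P=robot.camera_params('wrist')
    R0=np.array(P['R']);C0=-R0.T@np.array(P['t'])
    T=[('tube',tubeq),('bay',B),('flux_tin',[.5476,.2206,0])]
    L=[]
    for n,q in T:
        sc,m=mask('wrist',n)
        if m is not None:
            print(n,round(sc,2),m.sum()); L.append((n,q,cv2.GaussianBlur(m.astype(np.float32),(0,0),2.),m))
    vis=np.zeros((384,512),np.float32); vis[:235]=1
    def f(v):
        C=C0+np.array(v[:3])*.01
        R=R0@Ro.from_rotvec(np.array(v[3:])*.02).as_matrix() if len(v)>3 else R0
        p=dict(P,R=R,t=-R@C)
        return sum(((vis*(cv2.GaussianBlur(render(n,q,p),(0,0),2.)-b))**2).sum()/b.sum() for n,q,b,_ in L)
    x=minimize(f,[.5,.3,2.5],method='Nelder-Mead',options=dict(initial_simplex=[[0,0,0],[1,0,0],[0,1,0],[0,0,3]])); print('trans cm',x.x.round(2),x.fun, 'zero',f([0,0,0]))
    x0=np.r_[x.x,0,0,0]
    y=minimize(f,x0,method='Powell'); print('6d',y.x.round(2),'(rot*.02rad)',y.fun)
    return x.x
E
python3 -c "
from bias import *
bias([.4643,.13,-.0488])
print(robot.observe()['tool_pos'],robot.observe()['time'])
"
```

```text
tube 0.56 3774
bay 0.57 3075
flux_tin 0.97 2615
trans cm [-0.13  0.08  0.18] 0.02604730613529682 zero 0.06626507
6d [-0.13  0.08  0.19 -0.03  0.    0.11] (rot*.02rad) 0.02453578
[0.46252589 0.09652965 0.17565159] 5.4
```

```bash
python3 -c "
from go import *
s=robot.observe();p=s['tool_pos'];print(s['time'],p,s['opening'])
for c in ('side','scene'):
  im=robot.read_camera(c)[:,:,::-1].copy();P=robot.camera_params(c)
  u=proj(np.array([[p[0],p[1],p[2]+d] for d in (-.014,0,.052)]),P); print(c,u.round(1))
  x,y=u[0].astype(int); o=(x-50,y-50)
  a=cv2.resize(im[o[1]:o[1]+100,o[0]:o[0]+100],None,fx=6,fy=6)
  for k,q in enumerate(u): cv2.drawMarker(a,tuple(((q-o)*6+3).astype(int)),[(255,0,255),(0,255,0),(0,255,255)][k],0,14,1)
  cv2.imwrite(f'pics/d_{c}.png',a)
print(robot.observe()['tool_pos'])
"
```

```text
5.4 [0.46252589 0.09652965 0.17565159] 0.0006050430888006672
side [[209.  136.4]
 [208.6 130.3]
 [207.1 106.5]]
scene [[216.4 176.5]
 [216.1 171.1]
 [214.9 150.3]]
[0.46280086 0.09655824 0.17607044]
```

View pics/d_side.png

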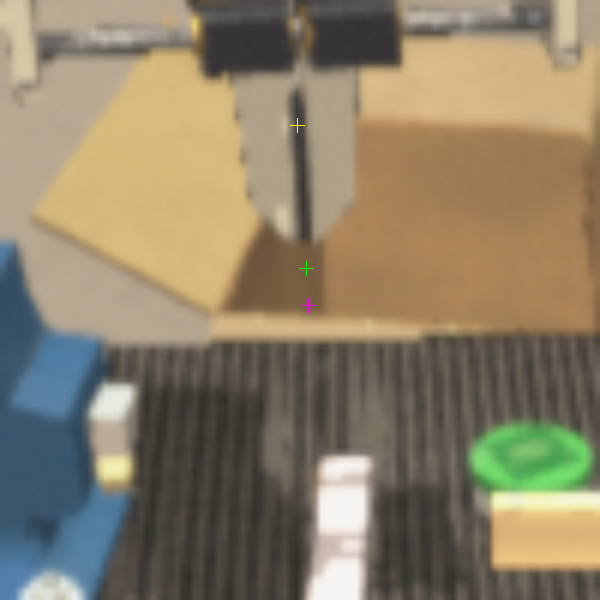

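View pics/d_scene.png

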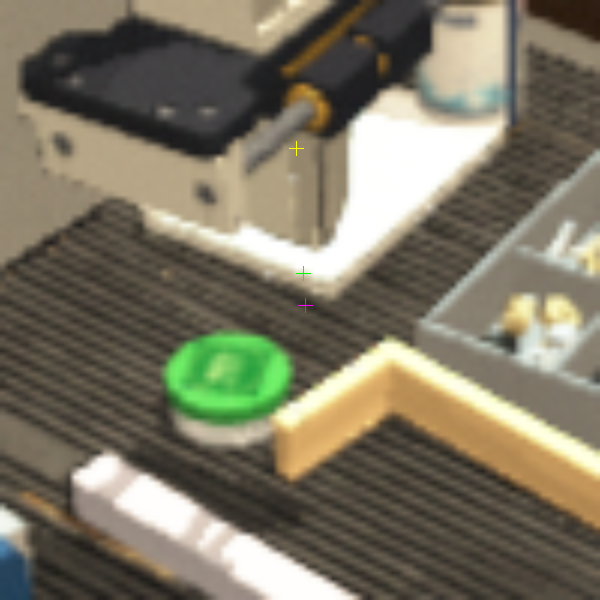

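```bash
python3 -c "
from go import *
P=robot.camera_params('side'); im=cv2.imread('pics/side0.png')
p=np.array([.161,.4997,.2119]); yv=np.array([.307,.952,0])
a=cv2.resize(im[0:90,40:140],None,fx=6,fy=6)
for w in (-.055,0,.055):
  for k,d in enumerate((-.014,0,.01)):
    u=proj((p+w*yv+[0,0,d])[None],P)[0]; cv2.drawMarker(a,tuple(((u-[40,0])*6+3).astype(int)),[(255,0,255),(0,255,0),(0,255,255)][k],0,14,1)
cv2.imwrite('pics/s0z.png',a)
"
```

```text
(no output)
```

View pics/s0z.png

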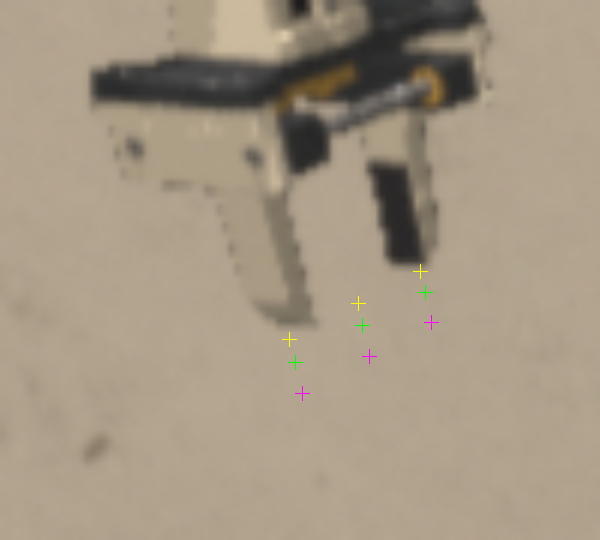

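The fingers end about 12 mm behind the reported TCP, where the sheet says 14 mm ahead of it. That means the first pass simply went over the tube. The fingertip backs are also rounded, so I will push with the flat sides (tool x) and use TCP z ≈ -0.008.

```bash
python3 -c "
from go import *
rows(.425,.05,.12,-.05)"
```

```text
t 5.5 tcp [0.4628 0.0966 0.1761] [-3.137  0.     1.696] -> [-4.15 -4.3   5.63] [ -0.2   0.2 100. ] rows>= 11.6
F [ 0.56  0.16 -0.12] open 0.0007 q [ 0.04  0.28  1.71 -0.    1.15 -0.08]
```

```bash
python3 -m creep '[[[-1,-1,0,0,0,9,0.09],[-2,-2,1,0,0,17,0.09],[-4.1,-4.3,2,0,0,25,0.09],[-4.1,-4.3,3,0,0,34,0.09],[-4.1,-4.3,4,0,0,42,0.09],[-4.1,-4.3,5,0,0,51,0.09],[-4.1,-4.3,5.6,0,0,59,0.09],[-4.1,-4.3,5.6,0,0,67,0.09]]]'
python3 -c "
from go import *
rows(.425,.05,.12,-.05);rows(.425,.05,.0,-.05)"
```

```text
time: 6.3
tool_pos: [0.4243, 0.0505, 0.1193]
tool_rot: [-3.139, 0.006, 0.52]
contact_force: [0.8, -0.2, 0.9]
opening: 0.0497
t 6.3 tcp [0.4243 0.0505 0.1193] [-3.139  0.006  0.52 ] -> [ 0.04  0.07 -0.07] [-0.1  0.4 32.7] rows>= 3.8
F [ 0.84 -0.21  0.95] open 0.0497 q [-0.06  0.28  1.91 -0.    0.96  0.99]
t 6.3 tcp [0.4243 0.0505 0.1193] [-3.139  0.006  0.52 ] -> [ 0.11  0.11 11.93] [-0.1  0.4 32.7] rows>= 3.8
F [ 0.84 -0.21  0.95] open 0.0497 q [-0.06  0.28  1.91 -0.    0.96  0.99]
```

```bash
python3 -m creep '[[[0,0,0,0,0,8.5,0.09],[0,0,0,0,0.3,17,0.09],[0,0,0,0,0.3,25.5,0.09],[0.1,0.1,3,0,0.3,32.7,0.09],[0.1,0.1,6,0,0.3,32.7,0.09],[0.1,0.1,9,0,0.3,32.7,0.09],[0.1,0.1,11,0,0.3,32.7,0.09],[0.1,0.1,11,0,0.3,32.7,0.09]]]'
cat > view.py <<'E'
from go import *
import sys
def view(tag,tubeq=None):
    p=robot.observe()['tool_pos']
    out=[]
    for c in ('side','scene'):
        im=robot.read_camera(c)[:,:,::-1].copy()
        x0,y0=(170,140) if c=='side' else (160,150)
        a=cv2.resize(im[y0:y0+110,x0:x0+ (130 if c=='side' else 160)],None,fx=5,fy=5,interpolation=cv2.INTER_CUBIC)
        cv2.imwrite(f'pics/{tag}_{c}.png',a)
E
python3 -c "
from view import *
view('e')
rows(.48,.05,-.008,-.05)"
```

```text
time: 7.1
tool_pos: [0.423, 0.0501, 0.0072]
tool_rot: [-3.141, 0.007, -0.051]
contact_force: [0.4, -0.7, 1.0]
opening: 0.05
t 7.2 tcp [0.425  0.0501 0.0095] [-3.141e+00  2.000e-03 -5.100e-02] -> [ 5.49 -0.27  1.73] [-0.   0.1 -0. ] rows>= 1.2
F [0.46 0.79 0.94] open 0.0502 q [-0.06  0.47  2.02  0.    0.65  1.56]
```

View pics/e_side.png

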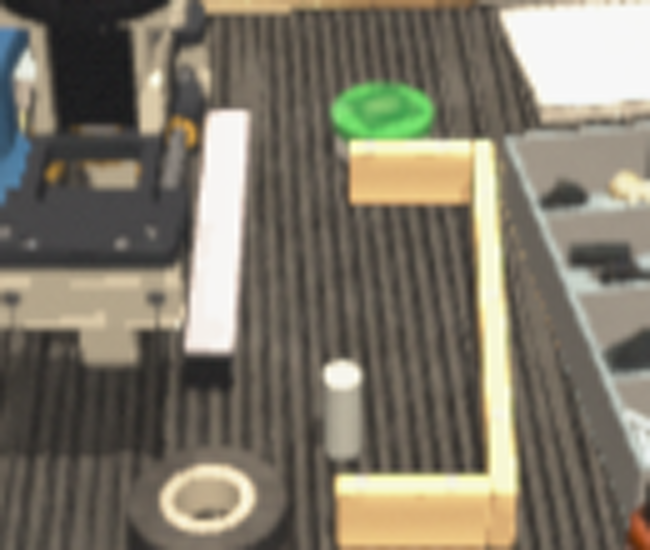

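View pics/e_scene.png

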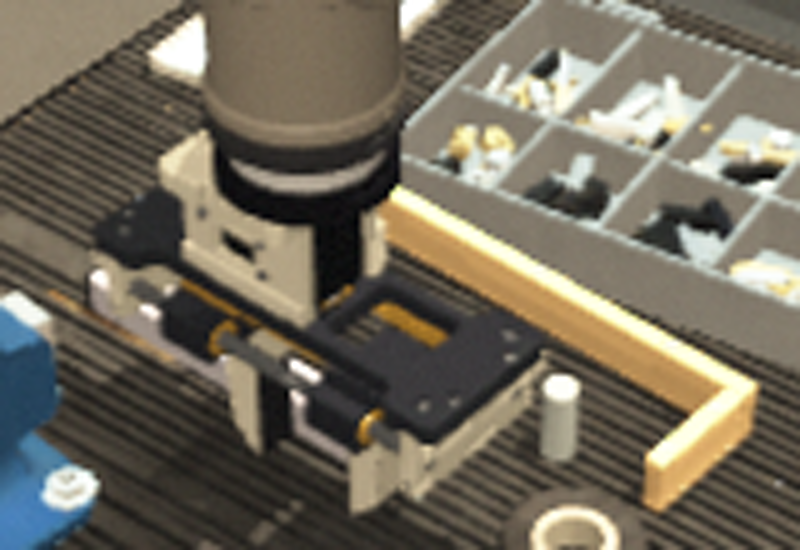

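```bash
python3 -m creep '[[[0,0,0.6,0,0,0,0.09],[0,0,1.2,0,0,0,0.09],[0,0,1.6,0,0,0,0.09],[0,0,1.6,0,0,0,0.09]]]'
python3 -c "
from view import *
view('f')
rows(.48,.05,-.008,-.05)"
```

```text
time: 7.6
tool_pos: [0.4247, 0.0501, -0.0068]
tool_rot: [-3.141, 0.003, -0.051]
contact_force: [-0.7, -0.1, 0.3]
opening: 0.05
t 7.7 tcp [ 0.425   0.0501 -0.0065] [-3.141e+00  2.000e-03 -5.100e-02] -> [ 5.49 -0.27  0.14] [-0.   0.1 -0. ] rows>= 1.1
F [ 0.21 -0.01  0.52] open 0.0498 q [-0.06  0.51  2.03  0.    0.6   1.56]
```

View pics/f_side.png

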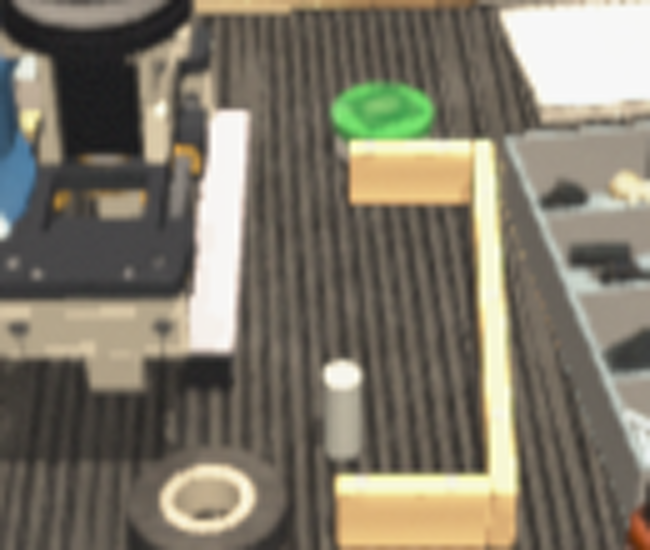

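View pics/f_scene.png

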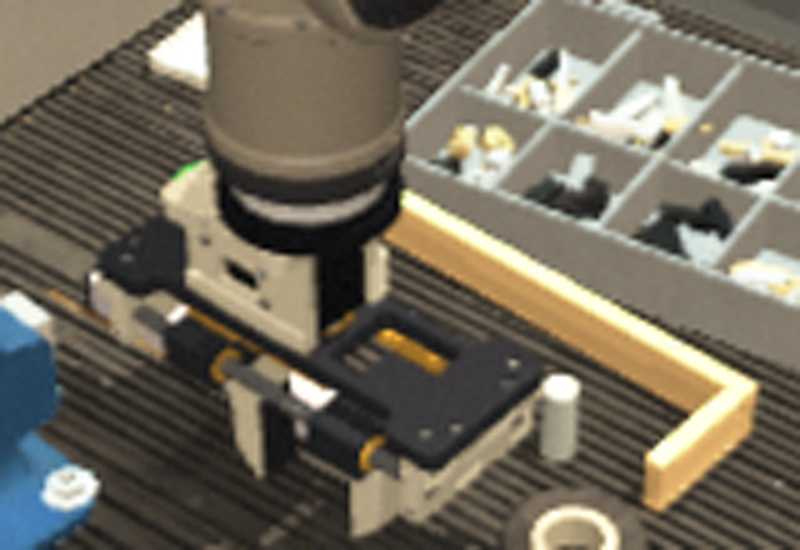

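```bash
python3 -m creep '[[[1,0,0,0,0,0,0.09],[1.7,0,0,0,0,0,0.09],[2.3,0,0,0,0,0,0.09],[2.8,0,0,0,0,0,0.09],[3.3,0,0,0,0,0,0.09],[3.8,0,0,0,0,0,0.09],[4.2,0,0,0,0,0,0.09],[4.2,0,0,0,0,0,0.09]]]'
python3 -c "
from view import *
view('g')
look([.475,.125,.1])
rows(.48,.05,-.008,-.05)"
```

```text
time: 8.5
tool_pos: [0.4678, 0.0479, -0.0066]
tool_rot: [-3.141, 0.001, -0.051]
contact_force: [0.6, -0.7, 0.0]
opening: 0.0503
scene 0.9 514 [0.4763 0.15   0.0237] 0.5856
side 0.6 89 [ 0.5018  0.1301 -0.0205] 3.7179
tube w [0.4867 0.1293 0.1076] f 5.2305 | B: ctr [-0.0676  0.0722] th 0.178 R [-0.0499 -0.0262] L [-0.0853  0.1707] t 8.8
t 8.8 tcp [ 0.4669  0.048  -0.0066] [-3.141e+00  2.000e-03 -5.100e-02] -> [ 1.3  -0.27  0.14] [-0.   0.1 -0. ] rows>= 0.3
F [-0.15  0.05 -0.59] open 0.0499 q [-0.06  0.55  1.92  0.    0.67  1.56]
```

View pics/g_side.png

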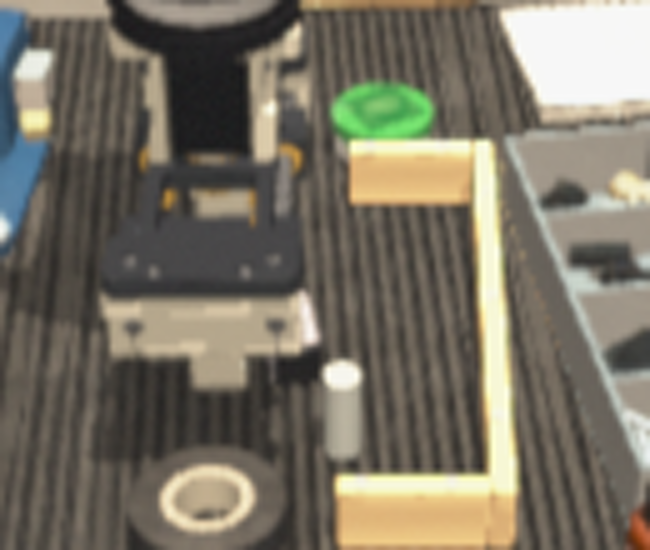

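View pics/g_scene.png

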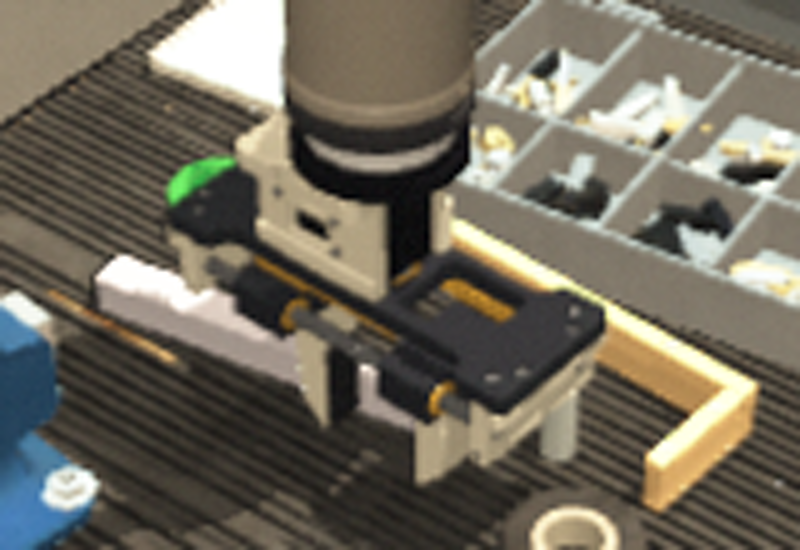

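```bash
python3 -m creep '[[[-1,0,0,0,0,0,0.09],[-1.5,0,-4,0,0,0,0.09],[-1.5,0,-9,0,0,0,0.09],[-1.5,0,-14,0,0,0,0.09],[-1.5,0,-14,0,0,0,0.09]]]'
python3 -c "
from view import *
view('h')
look([.48,.125,.1])
rows(.48,.05,-.008,-.05)"
```

```text
time: 9.3
tool_pos: [0.4553, 0.0485, 0.1393]
tool_rot: [-3.141, -0.009, -0.05]
contact_force: [0.2, -0.0, -0.6]
opening: 0.0501
scene 0.95 888 [0.4838 0.1293 0.1457] 0.0182
side 0.72 564 [0.4844 0.1309 0.1433] 0.0071
tube w [0.4843 0.1299 0.1436] f 0.0265 | B: ctr [-0.07    0.0726] th 0.214 R [-0.0487 -0.0251] L [-0.0912  0.1703] t 9.6
t 9.6 tcp [0.451  0.0487 0.132 ] [-3.141  0.006 -0.051] -> [ 2.97 -0.27 13.98] [-0.   0.3 -0. ] rows>= 2.9
F [-0.26  0.37 -0.54] open 0.05 q [-0.06  0.3   1.83  0.    1.02  1.56]
```

View pics/h_scene.png

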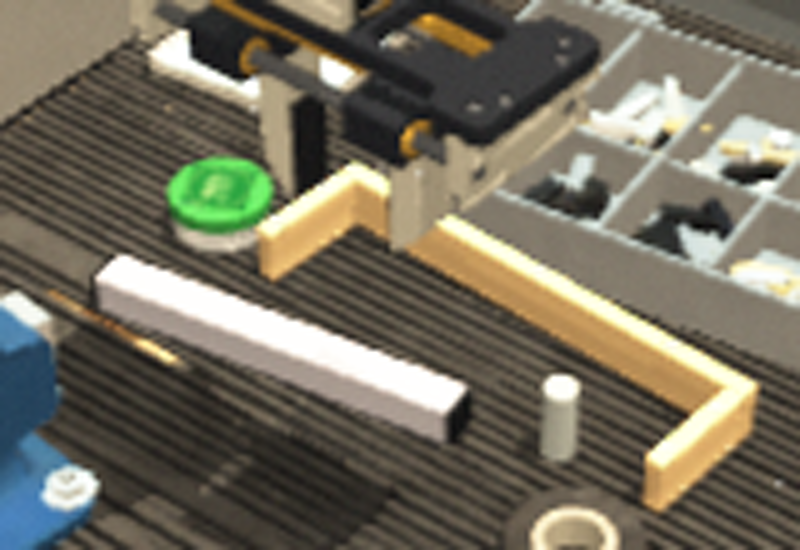

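```bash
python3 -m creep '[[[-0.3,0,4,0,0,0,0.09],[-0.3,0,8,0,0,0,0.09],[-0.3,0,11.5,0,0,0,0.09],[-0.3,0,13.5,0,0,0,0.09],[-0.3,0,13.9,0,0,0,0.09],[1,0,13.9,0,0,0,0.09],[1.8,0,13.9,0,0,0,0.09],[2.2,0,13.9,0,0,0,0.09]]]'
python3 -c "
from go import *
rows(.489,.047,-.007,-.05)"
```

```text
time: 10.4
tool_pos: [0.473, 0.0476, -0.0068]
tool_rot: [-3.141, 0.005, -0.051]
contact_force: [-0.7, 0.1, 0.5]
opening: 0.0498
t 10.4 tcp [ 0.473   0.0476 -0.0068] [-3.141  0.005 -0.051] -> [ 1.6  -0.02  0.01] [-0.   0.3 -0. ] rows>= 0.3
F [-0.73  0.15  0.51] open 0.0498 q [-0.06  0.56  1.9   0.    0.68  1.56]
```

```bash
python3 -m creep '[[[0.5,0,0,0,0,0,0.09],[1,0,0,0,0,0,0.09],[1.5,0,0,0,0,0,0.09],[1.6,0,0,0,0,0,0.09],[0.2,0,0,0,0,0,0.09],[0,0,-5,0,0,0,0.09],[0,0,-10,0,0,0,0.09],[0,0,-14,0,0,0,0.09]]]'
python3 -c "
from view import *
look([.49,.13,.22])
rows(.489,.047,-.007,-.05)"
```

```text
time: 11.2
tool_pos: [0.474, 0.0475, 0.1358]
tool_rot: [-3.141, 0.003, -0.051]
contact_force: [1.8, 0.0, -0.1]
opening: 0.0502
scene 0.84 992 [0.4985 0.1277 0.3026] 0.0086
side 0.73 610 [0.498  0.1333 0.3062] 0.0236
tube w [0.4987 0.1295 0.3017] f 0.0431 | B: ctr [-0.0556  0.0733] th 0.372 R [-0.0193 -0.0198] L [-0.092   0.1665] t 11.4
t 11.4 tcp [0.474  0.0475 0.1339] [-3.141e+00  3.000e-03 -5.100e-02] -> [ 1.54 -0.02 14.09] [-0.   0.2 -0. ] rows>= 2.8
F [-0.37 -0.28  0.12] open 0.0502 q [-0.06  0.34  1.77  0.    1.04  1.56]
```

```bash
cat >> go.py <<'E'
def rowsT(x,y,z,psi,tilt):
    s=robot.observe(); R=Ro.from_euler("xyz",s["tool_rot"]); G=Ro.from_euler("z",psi)*Ro.from_euler("x",np.pi)*Ro.from_euler("x",tilt,degrees=True)
    d=R.inv().apply(np.array([x,y,z])-s["tool_pos"])*100; r=(R.inv()*G).as_rotvec(degrees=True)
    print("t",round(s["time"],2),"tcp",np.round(s["tool_pos"],4),"->",np.round(d,2),np.round(r,1),"F",np.round(s["contact_force"],1),"q",np.round(s["qpos"],2))
E
python3 -c "
from go import *
rowsT(.455,.243,.15,1.8725,0)"
```

```text
t 11.4 tcp [0.474  0.0475 0.1339] -> [ -2.9  -19.43  -1.59] [-2.000e-01  1.000e-01 -1.102e+02] F [-0.4 -0.3  0.1] q [-0.06  0.34  1.77  0.    1.04  1.56]
```

```bash
python3 -m creep '[[[0,-3,-2,0,0,-8.5,-1],[-1,-7,-2,0,0,-17,-1],[-2,-11,-2,0,0,-25.5,-1],[-2.9,-15,-2,0,0,-34,-1],[-2.9,-19.4,-2,0,0,-42.5,-1],[-2.9,-19.4,-2,0,0,-51,-1],[-2.9,-19.4,-2,0,0,-59.5,-1],[-2.9,-19.4,-2,0,0,-68,-1]]]'
python3 -c "
from go import *
rowsT(.453,.2425,.15,1.8725,20)"
```

```text
time: 12.2
tool_pos: [0.4537, 0.2428, 0.1518]
tool_rot: [-3.136, 0.003, 1.143]
contact_force: [-0.9, 0.6, -0.6]
opening: 0.0006
t 12.2 tcp [0.4537 0.2428 0.1518] -> [-0.06 -0.05  0.18] [ 18.7  -7.2 -41.3] F [-0.9  0.6 -0.6] q [0.34 0.38 1.64 0.   1.13 0.77]
```

```bash
python3 -m creep '[[[0,0,0,3.4,-1.3,-7.5,-1],[0,0,0,6.8,-2.6,-15,-1],[0,0,0,10.2,-3.9,-22.5,-1],[0,0,0,13.6,-5.2,-30,-1],[0,0,0,17,-6.5,-37.5,-1],[0,0,0,18.7,-7.2,-41.3,-1],[0,0,0,18.7,-7.2,-41.3,-1]]]'
python3 -c "
from go import *
rowsT(.4528,.2425,.03,1.8725,20)"
```

```text
time: 12.9
tool_pos: [0.4531, 0.2427, 0.149]
tool_rot: [-2.788, -0.0, 1.872]
contact_force: [0.2, 0.0, -0.7]
opening: 0.0004
t 12.9 tcp [0.4531 0.2427 0.149 ] -> [-1.000e-02  4.090e+00  1.117e+01] [-0.3 -0.  -0. ] F [ 0.2  0.  -0.7] q [0.33 0.6  1.34 0.01 1.56 0.03]
```

```bash
python3 -m creep '[[[0,1.3,3.7,0,0,0,-1],[0,2.7,7.4,0,0,0,-1],[0,3.7,10,0,0,0,-1],[0,4.1,11.2,0,0,0,-1],[0,4.1,11.2,0,0,0,-1]]]'
python3 -c "
from view import *
view('i')
rowsT(.4528,.2425,-.003,1.8725,20)
look([.4987,.1295,.3017])"
```

```text
time: 13.4
tool_pos: [0.4513, 0.2421, 0.028]
tool_rot: [-2.784, 0.0, 1.871]
contact_force: [-0.3, 0.6, 0.4]
opening: 0.0005
t 13.5 tcp [0.4531 0.2428 0.0305] -> [-0.02  1.12  3.15] [-0.2 -0.  -0. ] F [-0.5  0.8  0.1] q [0.33 0.73 1.45 0.01 1.31 0.03]
scene 0.76 965 [0.4984 0.1283 0.3004] 0.0129
side 0.93 558 [0.4979 0.1339 0.2961] 0.0509
tube w [0.4987 0.1306 0.2959] f 0.0723 | B: ctr [-0.0557  0.0744] th 0.366 R [-0.0199 -0.019 ] L [-0.0915  0.1677] t 13.7
```

View pics/i_side.png

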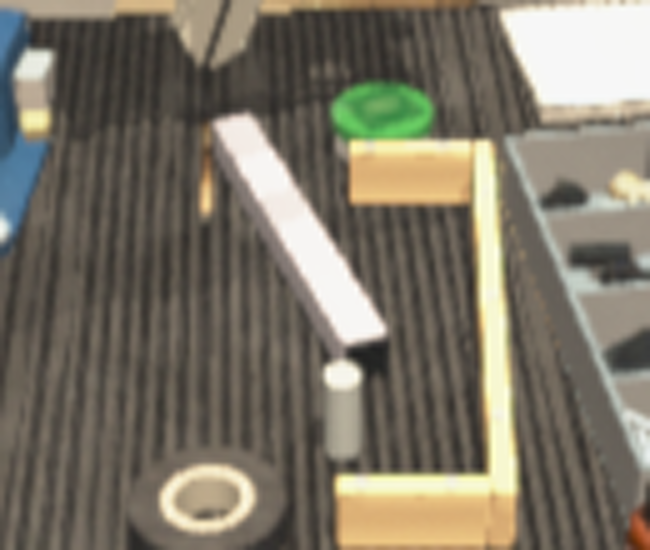

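View pics/i_scene.png

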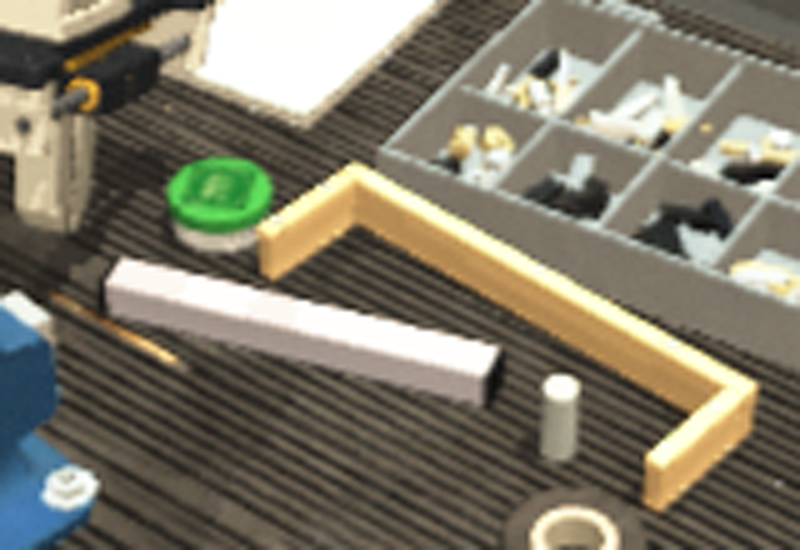

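```bash
python3 -m creep '[[[0,0.4,1.1,0,0,0,-1],[0,0.8,2.2,0,0,0,-1],[0,1.1,3.0,0,0,0,-1],[0,1.1,3.0,0,0,0,-1]]]'
python3 -c "
from view import *
view('j')
rowsT(.4528,.2425,-.003,1.8725,20)"
```

```text
time: 14.1
tool_pos: [0.4525, 0.2426, -0.0027]
tool_rot: [-2.787, 0.0, 1.872]
contact_force: [-0.4, 0.4, -0.1]
opening: 0.0004
t 14.2 tcp [ 0.4533  0.2429 -0.0014] -> [-0.02 -0.    0.17] [-0.2 -0.  -0. ] F [-0.2  0.5  0.2] q [0.34 0.78 1.47 0.01 1.25 0.03]
```

View pics/j_side.png

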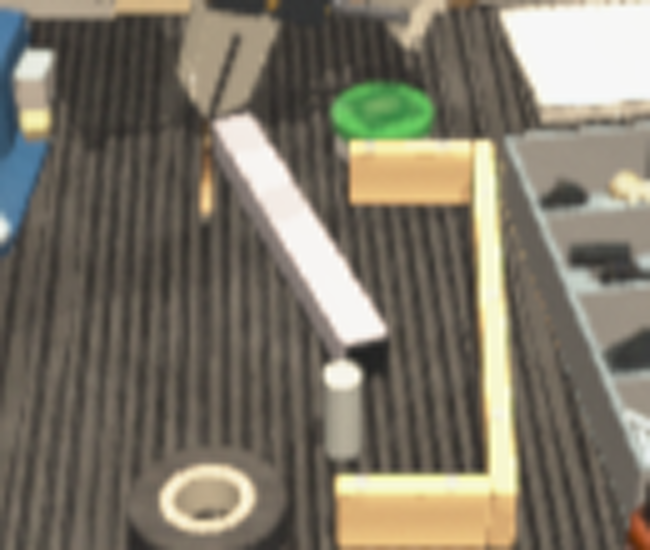

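View pics/j_scene.png

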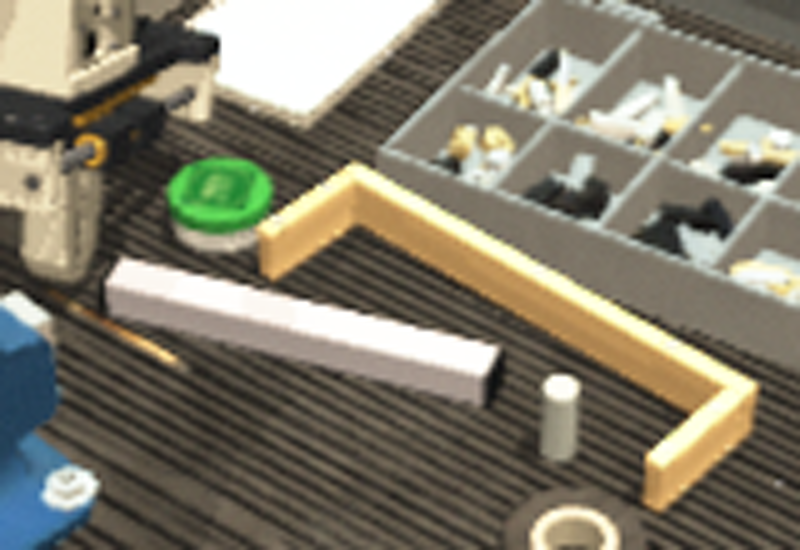

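```bash
python3 -m creep '[[[-0.6,0,0.15,0,0,0,-1],[-1.2,0,0.15,0,0,0,-1],[-1.9,0,0.15,0,0,0,-1],[-2.6,0,0.15,0,0,0,-1],[-3.3,0,0.15,0,0,0,-1],[-4.0,0,0.15,0,0,0,-1],[-4.6,0,0.15,0,0,0,-1],[-4.6,0,0.15,0,0,0,-1]]]'
python3 -c "
from view import *
view('k')
look([.51,.10,.3])
rowsT(.4528,.2425,-.003,1.8725,20)"
```

```text
time: 15.0
tool_pos: [0.4669, 0.1979, -0.0027]
tool_rot: [-2.79, 0.0, 1.871]
contact_force: [0.0, 0.2, 0.0]
opening: 0.0004
scene 0.56 965 [0.5063 0.101  0.3077] 0.0353
side 0.73 684 [0.5095 0.0967 0.3084] 0.0271
tube w [0.5083 0.0988 0.31  ] f 0.0752 | B: ctr [-0.0438  0.0433] th 0.381 R [-0.0067 -0.0496] L [-0.081   0.1361] t 15.3
t 15.3 tcp [ 0.4664  0.1989 -0.0029] -> [4.56 0.   0.01] [-0.2 -0.   0. ] F [ 0.8 -1.5 -0.4] q [ 0.26  0.77  1.49 -0.01  1.24 -0.03]
```

View pics/k_side.png

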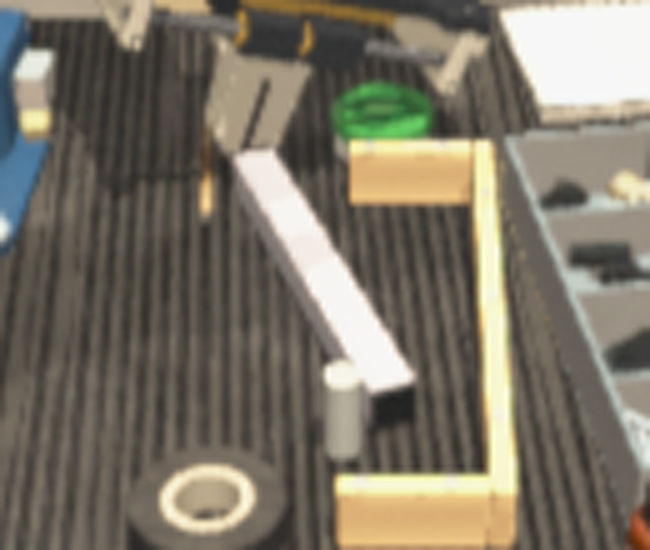

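View pics/k_scene.png

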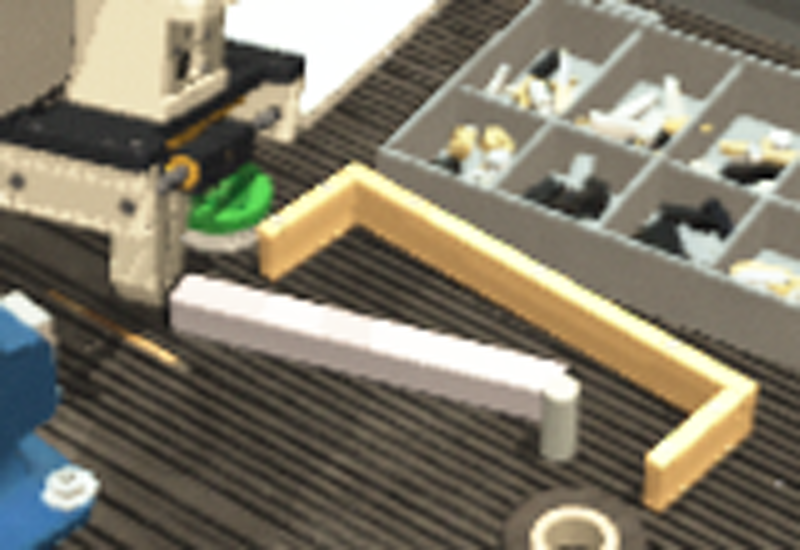

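```bash
python3 -m creep '[[[-0.7,0,0,0,0,0,-1],[-1.4,0,0,0,0,0,-1],[-2.1,0,0,0,0,0,-1],[-2.8,0,0,0,0,0,-1],[-3.5,0,0,0,0,0,-1],[-4.2,0,0,0,0,0,-1],[-4.9,0,0,0,0,0,-1],[-4.9,0,0,0,0,0,-1]]]'
python3 -c "
from view import *
view('l')
look([.523,.053,.31])
rowsT(.4528,.2425,-.003,1.8725,20)"
```

```text
time: 16.1
tool_pos: [0.4813, 0.1511, -0.0029]
tool_rot: [-2.789, 0.0, 1.872]
contact_force: [-1.1, 1.0, -0.8]
opening: 0.0003
scene 0.64 896 [0.5237 0.0472 0.3007] 0.0886
side 0.94 748 [0.5215 0.0593 0.2976] 0.0547
tube w [0.5237 0.0498 0.2968] f 0.1741 | B: ctr [-0.0251 -0.0045] th 0.367 R [ 0.0108 -0.0978] L [-0.061   0.0888] t 16.4
t 16.4 tcp [ 0.4809  0.1524 -0.0029] -> [9.44 0.   0.01] [-0.2  0.   0. ] F [-0.2 -1.2 -0.4] q [ 0.18  0.77  1.49 -0.04  1.23 -0.1 ]
```

View pics/l_side.png

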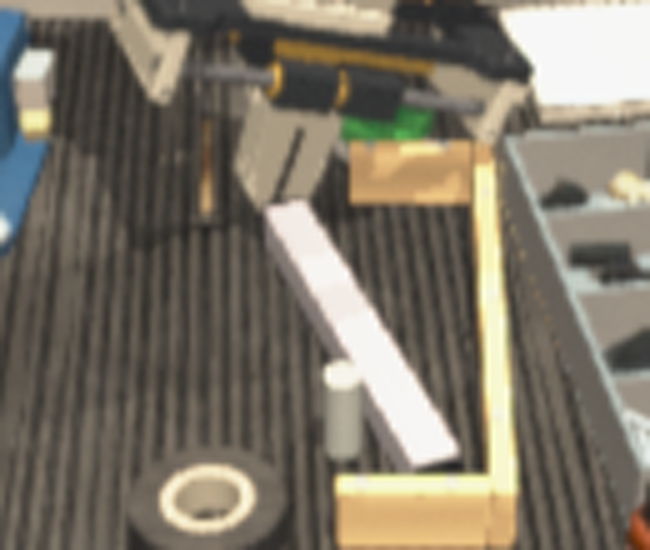

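View pics/l_scene.png

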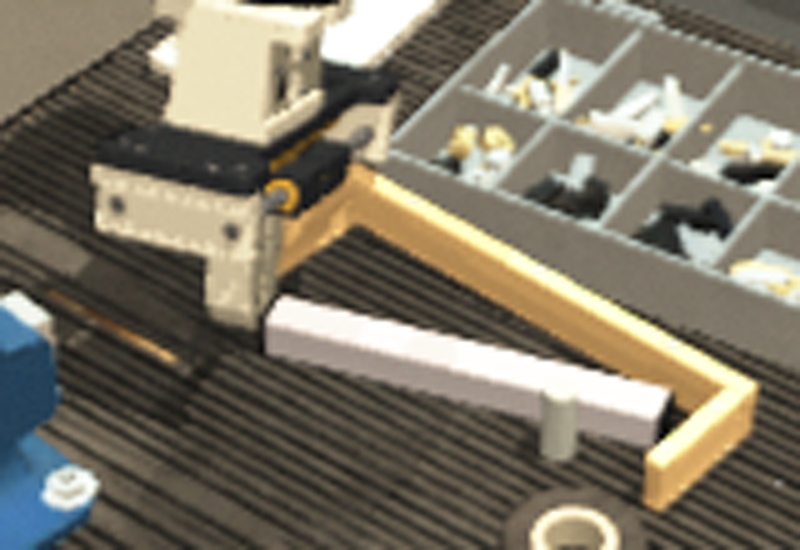

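The right-hand end is behind the post at bay coordinates (0.011, -0.098) and the left-hand end is outside at x = -0.061. Next I retreat, lift and turn the tool to swing the left end in.

```bash
python3 -m creep '[[[1.5,0,0,0,0,0,-1],[2,0,0,0,0,0,-1],[2,-1.7,-4.7,0,0,0,-1],[2,-3.4,-9.4,0,0,0,-1],[2,-4.8,-13,0,0,0,-1],[2,-4.8,-13,0,0,0,-1]]]'
python3 -c "
from go import *
rowsT(.470,.107,.13,.1,0)"
```

```text
time: 17.0
tool_pos: [0.4772, 0.1729, 0.1409]
tool_rot: [-2.8, 0.001, 1.874]
contact_force: [-1.0, 0.3, 0.7]
opening: 0.0004
t 17.0 tcp [0.4772 0.1729 0.1409] -> [-6.07 -2.13  1.92] [-14.1  17.4 100.5] F [-1.   0.3  0.7] q [ 0.22  0.59  1.38 -0.03  1.52 -0.08]
```

```bash
python3 -m creep '[[[-0.8,-0.3,-1,-1.1,1.4,8,-1],[-1.5,-0.6,-1,-2.3,2.8,16.2,-1],[-2.3,-0.8,-1,-3.4,4.2,24.3,-1],[-3,-1,-1,-4.5,5.6,32.4,-1],[-3.8,-1.3,-1,-5.7,7,40.5,-1],[-4.5,-1.6,-1,-6.8,8.4,48.6,-1],[-5.3,-1.9,-1,-8,9.8,56.7,-1],[-6,-2.1,-1,-9.1,11.2,64.8,-1]]]'
python3 -c "
from go import *
rowsT(.470,.107,.13,.1,0)"
```

```text
time: 17.8
tool_pos: [0.4787, 0.1108, 0.1566]
tool_rot: [-3.027, 0.075, 0.724]
contact_force: [0.5, 0.7, -0.9]
opening: 0.0004
t 17.8 tcp [0.4787 0.1108 0.1566] -> [-0.71  0.02  2.74] [-5.   6.2 35.4] F [ 0.5  0.7 -0.9] q [0.04 0.41 1.59 0.04 1.27 0.88]
```

```bash
python3 -m creep '[[[-0.3,0,0.5,-1,1.3,7.5,-1],[-0.7,0,1,-2.1,2.6,15,-1],[-0.7,0,1.5,-3.2,3.9,22.5,-1],[-0.7,0,2,-4.3,5.2,30,-1],[-0.7,0,2.7,-5,6.2,35.4,-1],[-0.7,0,2.7,-5,6.2,35.4,-1]]]'
python3 -c "
from go import *
look([.523,.05,.3])
rowsT(.470,.107,-.006,.1,0)"
```

```text
time: 18.4
tool_pos: [0.4682, 0.108, 0.1291]
tool_rot: [-3.141, 0.003, 0.101]
contact_force: [0.1, 0.8, -0.2]
opening: 0.0005
scene 0.59 876 [0.5231 0.0476 0.3006] 0.0935
side 0.87 715 [0.5217 0.0596 0.3086] 0.0637
tube w [0.5237 0.0503 0.3016] f 0.1972 | B: ctr [-0.0251 -0.0039] th 0.372 R [ 0.0113 -0.0971] L [-0.0614  0.0892] t 18.6
t 18.6 tcp [0.4703 0.1074 0.1305] -> [-0.03  0.04 13.65] [-0.  -0.   0.1] F [-0.5 -0.3 -0.4] q [0.07 0.35 1.76 0.   1.03 1.53]
```

```bash
python3 -m creep '[[[0,0,4,0,0,0,-1],[0,0,8,0,0,0,-1],[0,0,11,0,0,0,-1],[0,0,13,0,0,0,-1],[0,0,13.6,0,0,0,-1],[0,0,13.6,0,0,0,-1]]]'
python3 -c "
from view import *
view('m')
rowsT(.470,.107,-.006,.1,0)"
```

```text
time: 19.2
tool_pos: [0.4702, 0.1073, -0.0059]
tool_rot: [-3.141, 0.001, 0.103]
contact_force: [0.3, -0.0, 0.7]
opening: 0.0002
t 19.3 tcp [ 0.4712  0.1075 -0.0046] -> [-0.12  0.03  0.14] [-0.  -0.1  0.2] F [-0.3  0.1  0.1] q [0.07 0.56 1.89 0.   0.69 1.53]
```

View pics/m_side.png

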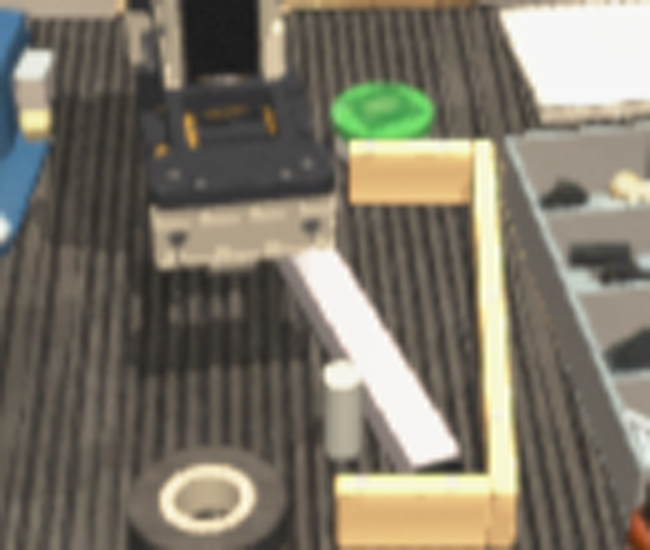

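View pics/m_scene.png

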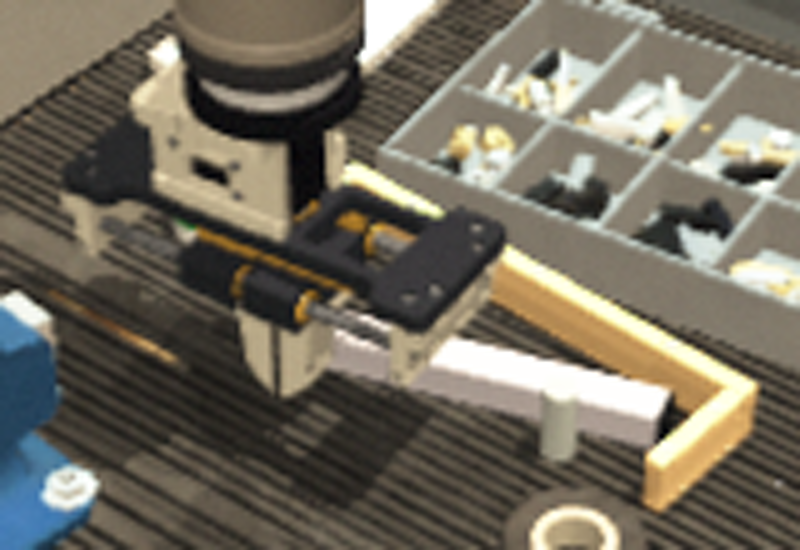

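```bash
python3 -m creep '[[[0.8,0,0.15,0,0,0,-1],[1.5,0,0.15,0,0,0,-1],[2.1,0,0.15,0,0,0,-1],[2.7,0,0.15,0,0,0,-1],[3.3,0,0.15,0,0,0,-1],[3.9,0,0.15,0,0,0,-1],[4.4,0,0.15,0,0,0,-1],[4.4,0,0.15,0,0,0,-1]]]'
python3 -c "
from view import *
view('n')
look([.53,.05,.12])
rowsT(.470,.107,-.006,.1,0)"
```

```text
time: 20.1
tool_pos: [0.5159, 0.112, -0.0061]
tool_rot: [-3.141, -0.003, 0.103]
contact_force: [0.3, -0.0, 0.3]
opening: 0.0005
scene none
side 0.95 477 [0.5395 0.0679 0.0236] 0.2532
tube w [0.5395 0.0679 0.0236] f 0.2532 | B: ctr [-0.0105  0.0147] th 0.094 R [-0.0011 -0.0848] L [-0.0199  0.1143] t 20.4
t 20.4 tcp [ 0.5148  0.112  -0.006 ] -> [-4.51  0.03 -0.01] [-0.  -0.1  0.2] F [-0.7 -0.1  0.8] q [0.07 0.62 1.77 0.   0.75 1.54]
```

View pics/n_side.png

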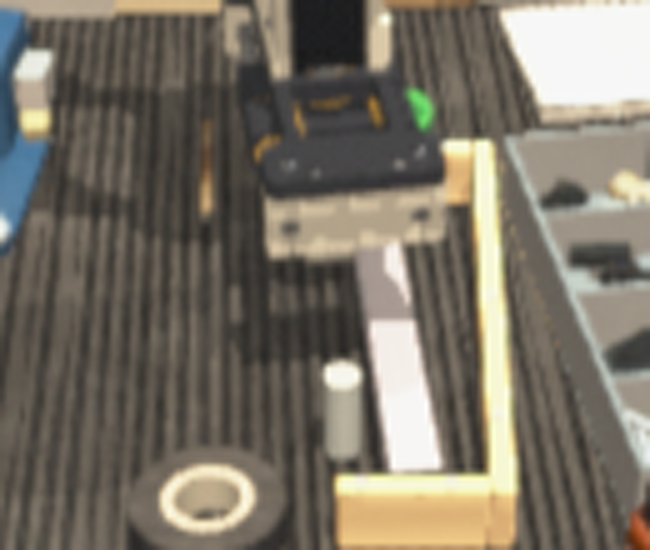

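View pics/n_scene.png

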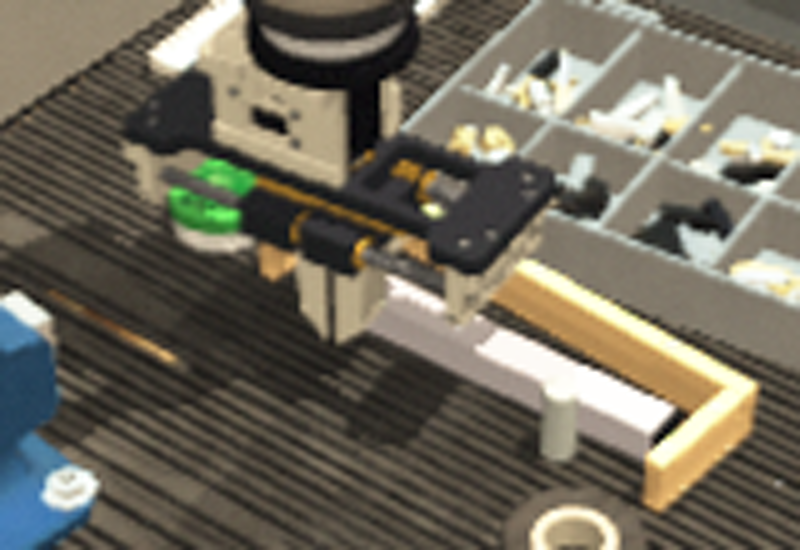

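```bash
python3 -m creep '[[[0.4,0,0,0,0,0,-1],[0.8,0,0,0,0,0,-1],[0.8,0,0,0,0,0,-1],[-0.5,0,0,0,0,0,-1],[-1,0,-4,0,0,5,-1],[-1,0,-9,0,0,10,-1],[-1,0,-14,0,0,10,-1],[-1,0,-14,0,0,10,-1]]]'
python3 -c "
from view import *
view('o')
look([.54,.053,.0])
rowsT(.50,.05,-.006,-.0705,0)"
```

```text
time: 21.2
tool_pos: [0.5089, 0.1112, 0.1407]
tool_rot: [-3.139, -0.015, -0.072]
contact_force: [0.7, -0.8, -0.3]
opening: 0.0004
scene 0.85 786 [ 0.5442  0.0513 -0.0159] 0.1042
side 0.72 537 [ 0.5443  0.0679 -0.0211] 0.0555
tube w [ 0.5441  0.054  -0.0214] f 0.1998 | B: ctr [-0.005   0.0011] th 0.049 R [-0.0001 -0.0988] L [-0.0099  0.101 ] t 21.5
t 21.5 tcp [0.5036 0.1108 0.1323] -> [ 0.1   6.09 13.83] [ 0.   0.1 -0.1] F [0.2 0.3 0.1] q [0.07 0.41 1.67 0.   1.07 1.71]
```

View pics/o_side.png

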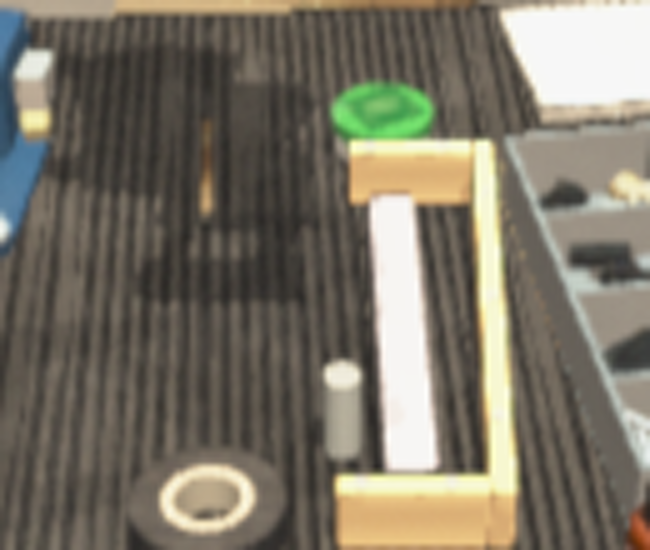

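View pics/o_scene.png

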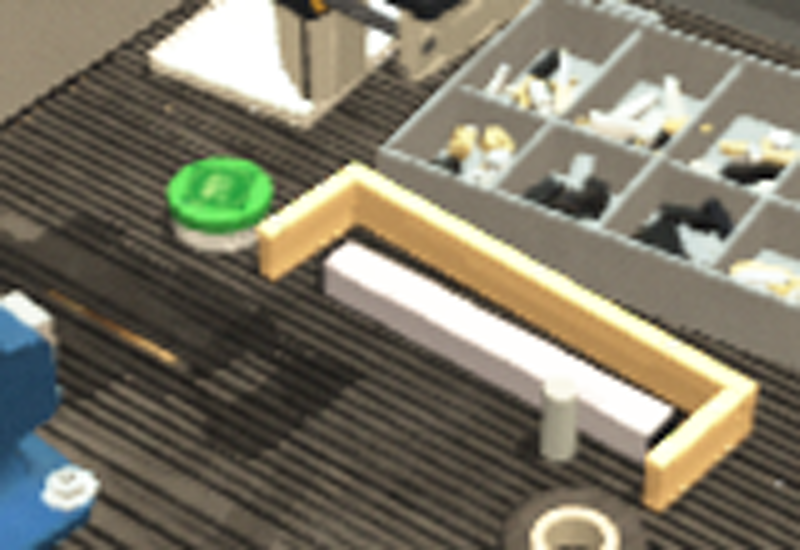

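```bash
python3 -m creep '[[[0,2.5,0,0,0,0,0.3],[0,5,0,0,0,0,0.3],[0,5,0,0,0,0,0.3],[0,5,4,0,0,0,0.3],[0,5,8,0,0,0,0.3],[0,5,11,0,0,0,0.3],[0,5,13,0,0,0,0.3],[0,5,13.8,0,0,0,0.3]]]'
python3 -c "
from view import *
view('p')
rowsT(.5045,.0607,-.006,-.0705,0)
print(inbay(robot.observe()['tool_pos'][:2],B),robot.observe()['opening'])"
```

```text
time: 22.3
tool_pos: [0.4978, 0.0615, -0.0085]
tool_rot: [3.142, 0.007, -0.072]
contact_force: [1.7, 0.9, -0.3]
opening: 0.0578
t 22.4 tcp [ 0.4988  0.0613 -0.0071] -> [ 0.57  0.02 -0.11] [ 0.   0.3 -0.1] F [-0.1 -0.4  0.4] q [-0.03  0.59  1.83  0.    0.72  1.61]
[-0.05065557  0.00526217] 0.059119651057774766
```

View pics/p_scene.png

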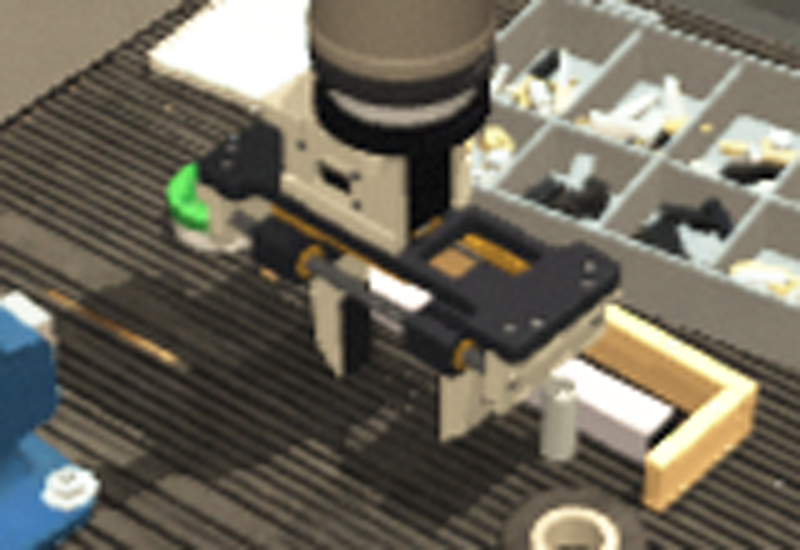

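```bash
python3 -m creep '[[[0.8,0,-0.1,0,0,0,0.3],[1.6,0,-0.1,0,0,0,0.3],[2.2,0,-0.1,0,0,0,0.3],[2.8,0,-0.1,0,0,0,0.3],[3.4,0,-0.1,0,0,0,0.3],[4.0,0,-0.1,0,0,0,0.3],[4.4,0,-0.1,0,0,0,0.3],[4.4,0,-0.1,0,0,0,0.3]]]'
python3 -c "
from view import *
view('q')
look([.56,.053,-.07])
rowsT(.5045,.0607,-.006,-.0705,0)
print(inbay(robot.observe()['tool_pos'][:2],B),robot.observe()['opening'])"
```

```text
time: 23.2
tool_pos: [0.5435, 0.0581, -0.0063]
tool_rot: [-3.142, 0.004, -0.072]
contact_force: [0.5, 0.8, -0.4]
opening: 0.0596
scene 0.75 554 [ 0.5602  0.0461 -0.044 ] 0.532
side 0.32 742 [ 0.5828  0.0246 -0.1535] 0.7463
tube w [ 0.56    0.0378 -0.0631] f 1.8652 | B: ctr [ 0.012  -0.0139] th 0.007 R [ 0.0127 -0.1139] L [0.0112 0.0861] t 23.5
t 23.5 tcp [ 0.5427  0.0582 -0.0063] -> [-3.83  0.02 -0.01] [ 0.   0.3 -0.1] F [1.1 1.5 0.4] q [-0.03  0.65  1.7   0.    0.79  1.61]
[-0.00671752  0.00523335] 0.05938513275051516
```

View pics/q_side.png

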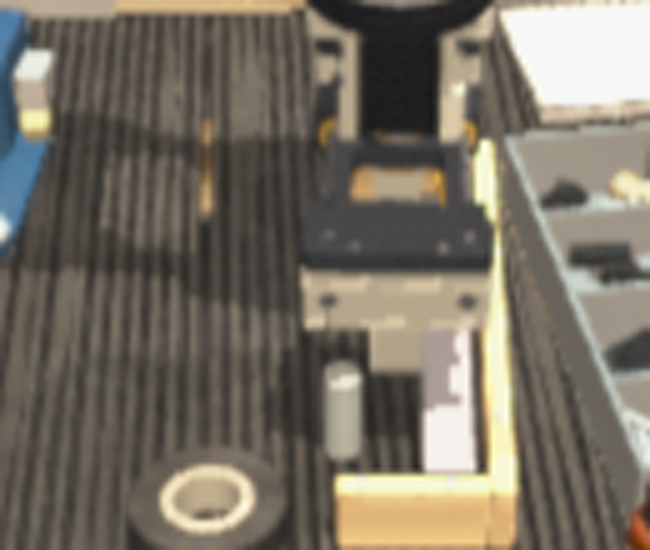

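View pics/q_scene.png

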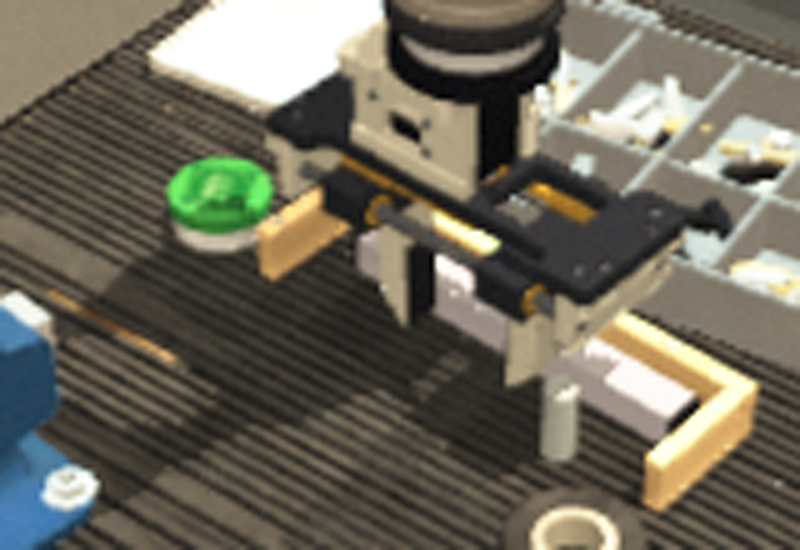

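```bash
python3 -m creep '[[[0.3,0,0,0,0,0,0.3],[0.5,0,0,0,0,0,0.3],[0.65,0,0,0,0,0,0.3],[0.65,0,0,0,0,0,0.3]]]'; python3 -m creep '[[[0.1,0,0,0,0,0,0.3],[0.2,0,0,0,0,0,0.3],[0.2,0,0,0,0,0,0.3]]]'
python3 -c "
from go import *
print(inbay(robot.observe()['tool_pos'][:2],B),robot.observe()['contact_force'])"
```

```text
time: 23.9
tool_pos: [0.5492, 0.0577, -0.0064]
tool_rot: [3.142, 0.005, -0.071]
contact_force: [-1.6, -0.8, -0.4]
opening: 0.0598
time: 24.2
tool_pos: [0.5492, 0.0577, -0.0065]
tool_rot: [3.141, 0.009, -0.072]
contact_force: [-7.6, 0.6, 6.4]
opening: 0.0595
[-0.00014797  0.00523845] [-7.56982543  0.61681385  6.42843907]
```

```bash
python3 -m creep '[[[-0.7,0,0,0,0,0,0.3],[-1.5,0,0,0,0,0,0.3],[-2,0,-4,0,0,0,0.3],[-3,0,-9,0,0,0,0.3],[-5,0,-14,0,0,0,0.3],[-10,0,-14,0,0,0,0.3],[-10,0,-14,0,0,0,0.3]]]'
python3 -c "
from view import *
view('r')
q=look([.569,.053,-.07])
for n in ('tape_black','flux_tin','glue_bottle'):
  for c in ('scene','side'):
    robot.read_camera(c); P=robot.camera_params(c)
    d=robot.look_for(c,n)[:1]
    for e in d: print(n,c,round(e['score'],2),(np.array(P['R']).T@(np.array(e['centre'])-P['t'])).round(3))
"
```

```text
time: 24.9
tool_pos: [0.4445, 0.0655, 0.1348]
tool_rot: [3.141, 0.013, -0.071]
contact_force: [-0.8, -0.2, 0.0]
opening: 0.0594
scene 0.59 842 [ 0.5688  0.0465 -0.0741] 0.0438
side 0.78 522 [ 0.5699  0.066  -0.0652] 0.073
tube w [ 0.5689  0.0499 -0.0679] f 0.1599 | B: ctr [ 0.02   -0.0012] th 0.003 R [ 0.0203 -0.1012] L [0.0198 0.0988] t 25.2
tape_black scene 0.94 [ 0.453 -0.068  0.023]
tape_black side 0.8 [ 0.461 -0.072  0.022]
flux_tin scene 0.56 [0.537 0.214 0.024]
flux_tin side 0.56 [0.541 0.213 0.027]
glue_bottle scene 0.67 [ 0.618 -0.131  0.05 ]
glue_bottle side 0.62 [ 0.624 -0.135  0.05 ]
```

View pics/r_side.png

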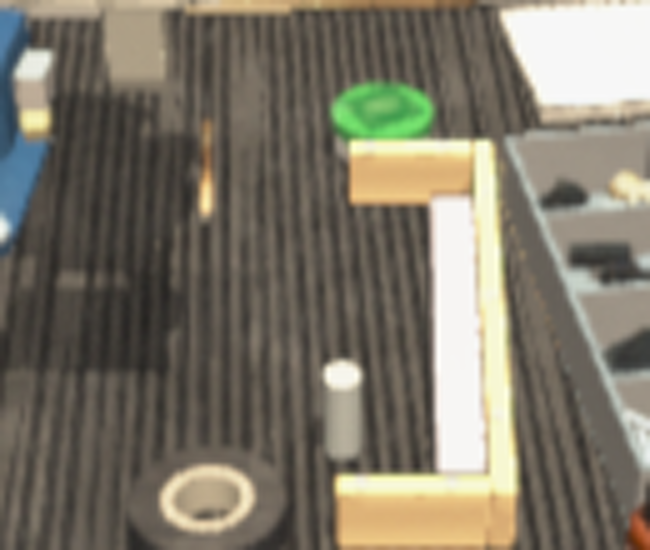

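View pics/r_scene.png

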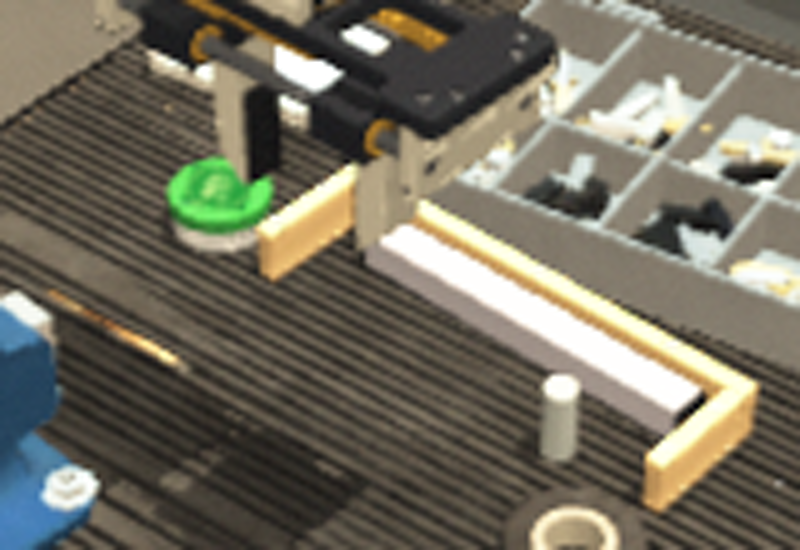

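The tube lies along the back strip with both ends at x ≈ 0.020 in the bay frame, 0.003 rad off parallel. The other things read where they started, so I'm handing in.

```bash
python3 -c "
from cell import robot
print(robot.hand_in())"
```

```text
the job is handed in; nothing more can be done
None
```

The tube is in the bay and lies flush along the back strip. I handed the job in at about 25.5 s of the 61 s; no verdict was reported.

**How it went:**
- I turned the tube with a push on its near wall.
- I then pushed it along its length from the left-hand end, until the right-hand end was behind and past the post. In the bay frame the right end was then at (0.011, -0.098), with the left end still outside at x = -0.061.
- I swung the left-hand end in with a push on the near wall, then pushed the middle with both open fingers until the tube seated on the back strip. The wrist read about 8 N at contact. I never pinched or lifted the tube.

**Last checks:**
- **Tube:** its ends are at x = 0.0203 (right) and 0.0198 (left) in the bay frame, and it is 0.003 rad off parallel. The allowed band is 0.015 to 0.025 m.
- **Other things:** tape, flux tin and glue bottle were found within about 7 mm of where they started. That is close to the network's own error, and I saw no contact with any of them.

**What disagreed:**
- **Finger length:** the sheet puts the fingertips 14 mm ahead of the TCP. The cameras put them about 12 mm behind it. My first push therefore passed over the tube without touching it, and I corrected the height after that.
- **Position along the bay:** the two cameras differ by up to 2 cm on where the tube sits along the bay's length, because the strips and the gripper hide its ends. The requirements do not depend on that direction at the end, and both pictures show the tube clear inside the end strips.

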